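Charge the vibratory polisher with a scoop of hardwood balls

TASK

Using the scoop, never your fingers, take hardwood balls from the green bin and tip at least three of them into the open tub of the polisher; do not drop any on the bench, the rest stay in the bin. Then slide the orange cover fully shut, and leave the scoop lying flat on its cork pad. Leave the other tools on the bench where they are.

Things in the scene. Friction and masses are not known exactly. Their poses are not given: they have to be found in the camera images.
- scoop: loose steel scoop, dark wooden handle, 190 mm long. Origin: centre of the pan's underside; x to the open front lip, z up. Pan 92 long (x -46..46) x 90 wide, sheet 2 to 3 mm, back wall 40 mm high at x = -46, side walls 34 mm high at x = -46..-5, 20 mm high at x = -5..20, none on the last 26 mm before the lip; front open. 0.13 kg
- scoop_grip (a point): on the axis of the scoop's handle at (-103, 0, 70) mm of the scoop, the place to grip. The handle is a straight bar 18 mm wide (y), 22 mm deep, from (-46, 0, 30) at the back wall rising backwards at 35 degrees to (-140, 0, 96)
- pad: fixed cork rest pad 250 (x) x 120 (y) mm, 4 mm thick, origin under its centre; the scoop starts on it
- bin: fixed green open bin with a white floor, outside 230 (x) x 116 (y) x 65 mm high, walls 5 mm; origin under its centre. The inner floor slopes evenly from 36 mm high at the near (-x) wall to 12 mm at the far (+x) wall, so the balls gather at the +x end
- polisher: fixed vibratory polisher: blue base 150 (x) x 140 (y) mm with a grey square open tub, origin under the tub's centre. Tub 120 x 120 mm outside, 110 x 110 inside, inner floor at z = 58 mm, rim at z = 130 mm. Two aluminium rails (x = +-67 mm, top z = 138 mm) run from y = -60 mm to y = +270 mm and carry the cover
- tub_mid (a point): centre of the tub, 14 mm above its inner floor
- cover (a joint): orange sliding cover of the tub, a 120 x 124 x 5 mm plate (top at z = 137 mm of the polisher): 0 = fully shut over the tub, grows as it slides along the polisher's +y, 0.14 = fully open. Stiff, about 4 N, and stays where it is left
- cover_knob (a point): middle of the cover's black knob: a bar 50 (x) x 24 (y) x 26 mm high, top at z = 172 mm of the polisher; it moves with the cover
- ball0_center (a point): centre of a hardwood polishing ball, 26 mm diameter, 11 g
- ball1_center (a point): centre of a hardwood polishing ball, 26 mm diameter, 11 g
- ball2_center (a point): centre of a hardwood polishing ball, 26 mm diameter, 11 g
- ball3_center (a point): centre of a hardwood polishing ball, 26 mm diameter, 11 g
- ball4_center (a point): centre of a hardwood polishing ball, 26 mm diameter, 11 g
- ball5_center (a point): centre of a hardwood polishing ball, 26 mm diameter, 11 g
- glue: bystander: white glue bottle with red cap, 64 mm diameter, 150 mm tall, standing; origin at its underside
- chisel: bystander: chisel with dark handle lying, about 220 mm long; origin at its underside
- chalk: bystander: pink chalk block 70 x 24 x 22 mm; origin at its underside
- file: bystander: dark steel flat file 190 x 26 x 10 mm; origin at its underside
Things that resemble listed ones, but are neither listed nor needed, are in the scene too. Leave any yellow look-alike of the scoop alone.

How it is judged:
By the outcome, as a careful person would: the job done as asked, in the order asked, and still so for the second after the job is handed in, with the robot touching nothing.
It also fails if it takes over 72 s, if anything falls off the work surface, if the arm or the gripper's body presses on something with over 40 N, if the wrist force passes 120 N, or if a joint passes its speed limit or range.

ROBOT

A 6-joint arm with a two-finger parallel gripper is mounted at the origin on the work surface. World frame = base frame: x ahead of the robot, y to its left, z up, the work surface at z = 0. Lengths are in m, angles in degrees, forces in N, time in s.
With the tool pointing down it reaches from about 0.25 to 0.725 m from the base axis. Payload 9.7 kg.
Tool frame: the origin (TCP) lies at the very end of the fingers, on their centre line; the grasp point (between the pads) lies 19 mm behind it (bot.pinch_z is the distance from the TCP to the grasp point, in m); x points along the fingers, z is the direction in which the jaws open and shut, and the axes are right-handed (so a half turn about x gives the same grasp; the last joint's range is limited). The gripper opens to 85 mm and grips with 20 to 120 N. Pads are 22 mm wide; open, the fingers measure 114 mm over their backs; the gripper's body (76 mm by 85 mm) begins 54 mm behind the grasp point. The pads swing forward as they close: fully open they stand 13 mm farther back than shut.
Start: joints at [-75.401, 4.979, 10.078, 95.1, 0, 90], TCP at [0.139, -0.532, 0.231] pointing down, gripper open.
Joint ranges: [-179.16, 179.16], [-48.56, 103.87], [-65.8, 70.77], [-126.05, 130.52], [-82.76, 87.17], [-180, 180]. Speed limits (degrees/s): [127.2, 127.2, 147.25, 180, 180, 180].

INTERFACE

Orientations are given as [roll, pitch, yaw] about the fixed x, y, z axes, in that order (R = Rz(yaw) Ry(pitch) Rx(roll)).
In Python, from workcell import bot gives the robot as it stands.
- The arm moves only by the tool play_rows, never from a script. Its argument "rows" is a list of rows, each a list of 3 entries, a list of its own where there are three numbers: the shift along the tool's x, y, z in cm, then the turn about the tool's x in degrees, then the finger opening in cm, from 0 to 8.54. A call has 1 to 12 rows; each row is the pose to reach, as a shift and turn from the pose commanded when the call began, along the tool's axes at that moment; what a row does not reach only later rows make up. A row lasts 1/12 s, in which the tool goes at most 41.7 mm and 7.16 degrees, less where a joint would pass 70% of its speed; a pose out of reach is approached as far as the arm can. A call with a gripper value outside its range is refused whole. The fingers move at their own pace and stop on an object; "squeeze" is the grip in N (left out, the last holds). Time passes only in rows, so rows that repeat a pose let the fingers close. It gives the time, the measured TCP pose, the force and the opening at its end, in the units of the state.
- bot.get_obs(): the state, without advancing time (a new reading comes with each control period).
- bot.camera(name): name is "side" or "top"; returns (picture, depth): 384x512x3 uint8, blue, green, red; 384x512 float32, m along the optical axis (not along the pixel's ray), 0 where there is no reading.
- bot.camera_model(name): a dict with "fx", "fy", "cx", "cy" (pixels), "k1" (the pictures are not rectified: a ray, as slopes to the right and down, at radius r is drawn at 1 + k1 r^2 times it, then the intrinsics apply), "origin" and "attitude" of the camera in the world. Camera axes: x right, y down, z forward; pixel columns grow to the right and rows downward; lengths in m; the calibration is good to about 2 mm. A picture is of the moment at which its call begins. camera_model takes no time and is no camera call.
- bot.job_done(): hands the job in, once; it reports no verdict.
The state is a dict: "time": time; "q": joint angles; "qd": joint speeds; "joint_efforts": joint torques, N m; "ee_pos": TCP position; "tcp_rot": TCP orientation; "wrist_force": force on the tool from outside, world axes, zero at the start; "torque": the same for the moment, N m; "opening": finger opening in m.
Only numpy, scipy, OpenCV 4.12 (cv2) and the standard library are available. Lean on these libraries where they do the work, as an engineer would, in place of code of your own. Each camera call takes 0.05 s, during which the arm holds its last target.

## Working session

There is one attempt and no reset: what is moved stays moved. The work goes in short steps, Python scripts to look and compute and a tool call to move; the robot and the scene stay as the last step left them, time stands still between calls to the robot, and variables do not carry over. Pictures are saved under pics/ and viewed, and the job is handed in when it is done.

Besides the shell and the picture viewer there is one more tool, called after "Call:" by a JSON object that holds its "method" and its "body". play_rows: Moves the arm, as the interface text tells. Its arguments: {"type":"object","properties":{"rows":{"type":"array"},"squeeze":{"type":"number"}},"required":["rows"]}

```bash
ls; mkdir -p pics; python3 - <<'E'
from workcell import bot
import cv2
for n in("side","top"):
    p,d=bot.camera(n); cv2.imwrite(f"pics/{n}0.png",p); 
    import numpy as np; np.save(f"{n}_d0.npy",d)
    print(bot.camera_model(n))
print(bot.get_obs(), bot.pinch_z)
E
```

```text
pics
{'fx': 461.0627170288762, 'fy': 461.0627170288762, 'cx': 252.9849986627494, 'cy': 186.10645307458697, 'k1': -0.12798727710129443, 'origin': array([-0.25033113, -1.00862119,  0.98623942]), 'attitude': array([-124.99774367,   -0.27400596,  -34.6604728 ])}
{'fx': 383.69592313816156, 'fy': 383.69592313816156, 'cx': 251.42100372832954, 'cy': 193.26169265951825, 'k1': -0.052607655656406266, 'origin': array([ 0.26577178, -0.02142818,  1.16794604]), 'attitude': array([-170.11972372,   -0.49765352,  -88.9714105 ])}
{'time': 0.1, 'q': array([-7.54035704e+01,  5.00977419e+00,  1.00374905e+01,  9.50973462e+01,
       -5.10801587e-04,  9.00017551e+01]), 'qd': array([-0.01408968, -0.19977804,  0.1080982 ,  0.03183174, -0.06480925,
       -0.00183976]), 'joint_efforts': array([ 5.03099454e-04, -5.21563697e+01,  4.65653014e+01,  1.61996606e-02,
       -2.14682433e-05,  2.27655318e-05]), 'ee_pos': array([ 0.13855312, -0.53205961,  0.23062296]), 'tcp_rot': array([-179.57793372,   89.9303682 ,  105.01674106]), 'wrist_force': array([-0.41168841, -0.63114842,  0.21805769]), 'torque': array([ 0.03105178,  0.04218459, -0.02370411]), 'opening': 0.08498801876565526} 0.0187
```

View pics/side0.png

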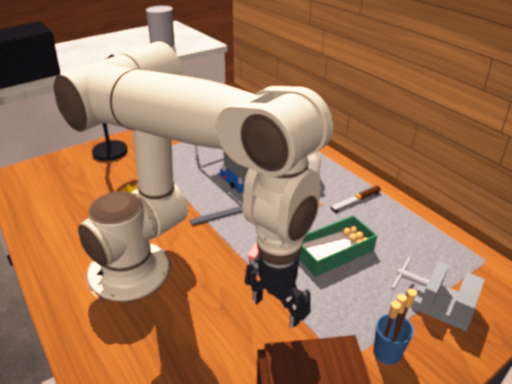

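View pics/top0.png

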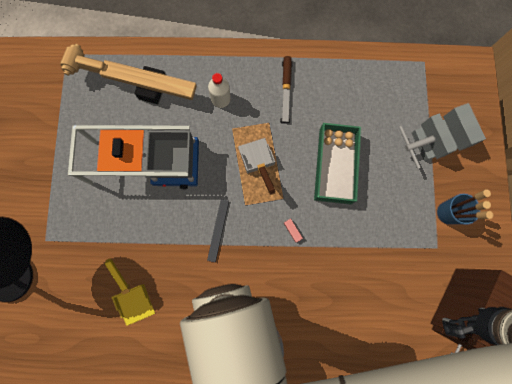

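The top view has two scoops. One is steel with a dark handle, on the cork pad at about (258,152), handle end near (270,188). The other is yellow, at about (130,300), and is the look-alike to leave. The bin is at (338,163) with its balls at the top end (340,137). The polisher is at (170,155) with its cover at (120,150). I'll enlarge these.

```bash
cat > h.py <<'E'
import numpy as np, cv2
from scipy.spatial.transform import Rotation as R
from workcell import bot
def cam(n):
    m=bot.camera_model(n); K=np.array([[m['fx'],0,m['cx']],[0,m['fy'],m['cy']],[0,0,1]])
    return K,np.array([m['k1'],0,0,0,0]),np.array(m['origin']),R.from_euler('xyz',m['attitude'],degrees=True).as_matrix()
def ray(n,px):
    K,D,o,A=cam(n); u=cv2.undistortPoints(np.array(px,float).reshape(-1,1,2),K,D).reshape(-1,2)
    return o,np.c_[u,np.ones(len(u))]@A.T
def atz(n,px,z):
    o,r=ray(n,px); return o+r*((z-o[2])/r[:,2])[:,None]
def atd(n,px,d):
    o,r=ray(n,px); dd=np.array([d[int(round(p[1])),int(round(p[0]))] for p in px]); return o+r*dd[:,None]
def proj(n,P):
    K,D,o,A=cam(n); p=(np.array(P,float).reshape(-1,3)-o)@A
    return cv2.projectPoints(p.reshape(-1,1,3),np.zeros(3),np.zeros(3),K,D)[0].reshape(-1,2)
def cloud(n,d):
    h,w=d.shape; u,v=np.meshgrid(np.arange(w),np.arange(h)); o,r=ray(n,np.c_[u.ravel(),v.ravel()])
    return (o+r*d.ravel()[:,None]).reshape(h,w,3)
def crop(p,x0,y0,x1,y1,s,f):
    c=cv2.resize(p[y0:y1,x0:x1],None,fx=s,fy=s,interpolation=cv2.INTER_CUBIC)
    for x in range((x0+9)//10*10,x1,10): cv2.putText(c,str(x),((x-x0)*s,8),0,.3,(255,255,255)); cv2.line(c,((x-x0)*s,10),((x-x0)*s,14),(255,255,255))
    for y in range((y0+9)//10*10,y1,10): cv2.putText(c,str(y),(0,(y-y0)*s+3),0,.3,(255,255,255)); cv2.line(c,(20,(y-y0)*s),(24,(y-y0)*s),(255,255,255))
    cv2.imwrite(f,c)
E
python3 - <<'E'
from h import *
p=cv2.imread('pics/top0.png')
crop(p,225,115,375,215,5,'pics/c1.png')
crop(p,60,115,210,200,5,'pics/c2.png')
E
```

```text
(no output)
```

View pics/c1.png

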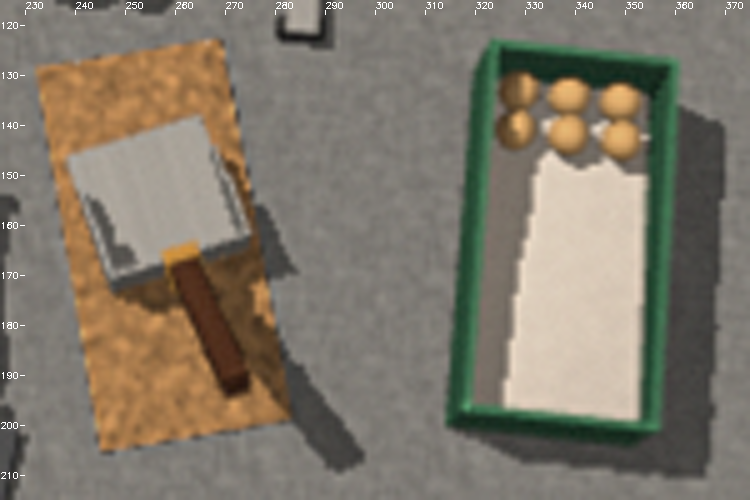

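View pics/c2.png

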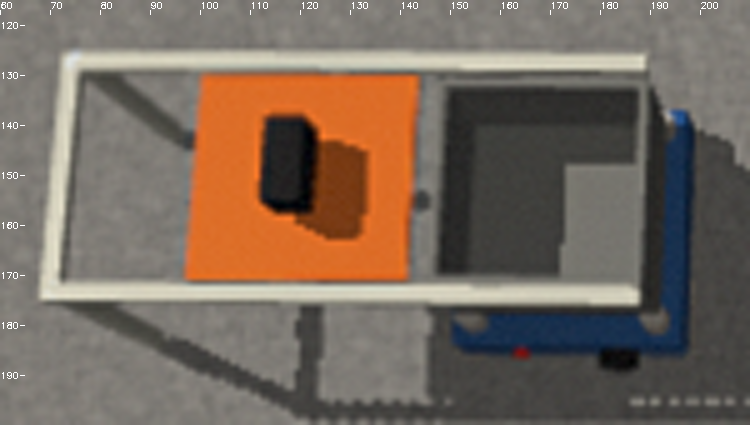

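```bash
python3 - <<'E'
from h import *
np.set_printoptions(precision=4,suppress=True)
d=np.load('top_d0.npy')
print('bin',atz('top',[(322,123),(359,127),(356.5,201),(314,200)],.065))
print('pad',atz('top',[(231.5,128.5),(269,123),(283,199),(246,205.5)],.004))
print('lip',atz('top',[(238,146),(265.5,138)],.006))
print('back corners z44',atz('top',[(247,173),(274,162)],.04), atd('top',[(248,171),(273,161)],d))
hp=[(262,168),(264,174),(267,180),(270,188),(272,191)]
print('handle top',atd('top',hp,d))
print('rails',atz('top',[(72,125),(188.5,126),(187.5,176),(67.5,175)],.138))
print('rail depth',atd('top',[(130,127),(130,174)],d))
kn=[(117,147)];print('knob',atd('top',kn,d))
print('cover',atz('top',[(101,130),(143,130),(141,171),(97,171)],.137))
b=[(328,133),(338,134),(348,135),(326,141),(337,142),(348,143)]
print('balls',atd('top',b,d)-[0,0,.013]*1)
print('binfloor',atd('top',[(340,195),(340,180),(340,155)],d))
print('glue',atd('top',[(217,78),(220,95)],d),'chalk',atd('top',[(294,231)],d),'chisel',atd('top',[(287,75)],d),'file',atd('top',[(218,230)],d))
print('tools rail end',atd('top',[(404,130),(420,165)],d))
E
```

```text
bin [[ 0.6783 -0.2375  0.065 ]
 [ 0.6684 -0.3503  0.065 ]
 [ 0.441  -0.3354  0.065 ]
 [ 0.4416 -0.2105  0.065 ]]
pad [[ 0.6762  0.0391  0.004 ]
 [ 0.6971 -0.0799  0.004 ]
 [ 0.4526 -0.1253  0.004 ]
 [ 0.4303 -0.012   0.004 ]]
lip [[ 0.6183  0.017   0.006 ]
 [ 0.6463 -0.0692  0.006 ]]
back corners z44 [[ 0.5241 -0.0133  0.04  ]
 [ 0.5599 -0.0944  0.04  ]] [[ 0.5324 -0.0161  0.0312]
 [ 0.5617 -0.091   0.0446]]
handle top [[ 0.5363 -0.0577  0.057 ]
 [ 0.5156 -0.0634  0.0681]
 [ 0.4939 -0.0716  0.0863]
 [ 0.4671 -0.0794  0.1052]
 [ 0.459  -0.0853  0.1031]]
rails [[0.6321 0.4858 0.138 ]
 [0.634  0.1534 0.138 ]
 [0.49   0.1493 0.138 ]
 [0.4867 0.4833 0.138 ]]
rail depth [[0.6288 0.3192 0.1367]
 [0.4925 0.3082 0.1388]]
knob [[0.5595 0.339  0.1709]]
cover [[0.6187 0.4012 0.137 ]
 [0.6204 0.2815 0.137 ]
 [0.5019 0.2788 0.137 ]
 [0.4997 0.4017 0.137 ]]
balls [[ 0.6573 -0.2615  0.0223]
 [ 0.6547 -0.2926  0.0224]
 [ 0.6495 -0.3216  0.0304]
 [ 0.6294 -0.2536  0.0282]
 [ 0.6274 -0.2878  0.0267]
 [ 0.6241 -0.321   0.0296]]
binfloor [[ 0.4629 -0.294   0.0363]
 [ 0.5107 -0.297   0.0283]
 [ 0.5914 -0.3004  0.0219]]
glue [[0.7752 0.0772 0.1501]
 [0.7489 0.0717 0.0934]] chalk [[ 0.3537 -0.1571  0.0211]] chisel [[ 0.8499 -0.1346  0.0317]] file [[0.3533 0.0708 0.0102]]
tools rail end [[ 0.6854 -0.5156  0.0017]
 [ 0.5708 -0.5615  0.0005]]
```

```bash
python3 - <<'E'
from h import *
np.set_printoptions(precision=4,suppress=True)
o=bot.get_obs(); M=R.from_euler('xyz',o['tcp_rot'],degrees=True).as_matrix(); print(M)
p=cv2.imread('pics/side0.png'); crop(p,170,150,400,290,3,'pics/s1.png')
d=np.load('top_d0.npy'); C=cloud('top',d)
# handle points by colour: bar raised z>0.05 near scoop
m=(C[...,2]>.05)&(C[...,2]<.12)&(abs(C[...,0]-.5)<.06)&(abs(C[...,1]+.07)<.05)
P=C[m]; print(len(P),P.mean(0)); 
c=P.mean(0);u=np.linalg.svd(P-c)[2][0]; print(u, np.degrees(np.arctan2(u[1],u[0])), np.degrees(np.arcsin(u[2])))
for x in (.47,.49,.51): print(x, c+u*(x-c[0])/u[0])
E
```

```text
[[-0.0003  0.9677  0.252 ]
 [ 0.0012  0.252  -0.9677]
 [-1.     -0.     -0.0012]]
195 [ 0.4951 -0.0708  0.0828]
[-0.8018 -0.281   0.5273] -160.68514626130596 31.82491582876602
0.47 [ 0.47   -0.0796  0.0993]
0.49 [ 0.49   -0.0726  0.0861]
0.51 [ 0.51   -0.0656  0.073 ]
```

View pics/s1.png

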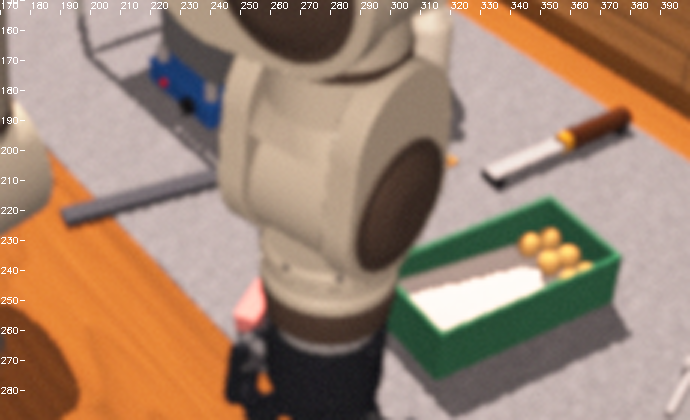

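```bash
cat >> h.py <<'E'
def phi(M): return np.degrees(np.arctan2(M[1,2],M[0,2]))
def plan(pos,ph,pos0=None,ph0=None):
    o=bot.get_obs(); M=R.from_euler('xyz',o['tcp_rot'],degrees=True).as_matrix()
    p0=o['ee_pos'] if pos0 is None else np.array(pos0); f0=phi(M) if ph0 is None else ph0
    dlt=np.array(pos)-p0
    c,s=np.cos(np.radians(f0)),np.sin(np.radians(f0))
    ty=np.array([-s,c,0]); tz=np.array([c,s,0])
    print('from',np.round(p0,4),round(f0,2),'shift cm',np.round([-dlt[2]*100,dlt@ty*100,dlt@tz*100],2),'turn',round(-(ph-f0),2))
def st():
    o=bot.get_obs(); M=R.from_euler('xyz',o['tcp_rot'],degrees=True).as_matrix()
    print('t',round(o['time'],2),'tcp',np.round(o['ee_pos'],4),'phi',round(phi(M),2),'tilt',round(np.degrees(np.arccos(-M[2,0])),2),'F',np.round(o['wrist_force'],1),'T',np.round(o['torque'],2),'op',round(o['opening']*1000,1),'q',np.round(o['q'],1))
E
python3 - <<'E'
from h import *
g=np.array([.5886,-.0403]); a=np.radians(18.7)
gr=g-.103*np.array([np.cos(a),np.sin(a)]); print(gr)
plan([*gr,.20],-71.3); plan([*gr,.055],-71.3,[*gr,.20],-71.3)
E
```

```text
[ 0.49103734 -0.07332314]
from [ 0.1386 -0.5321  0.2306] -75.41 shift cm [  3.06  45.67 -35.51] turn -4.11
from [ 0.491  -0.0733  0.2   ] -71.3 shift cm [14.5  0.   0. ] turn -0.0
```

Call:
{"method": "play_rows", "body": {"rows": [[[2,12,-9],-1,6],[[3.06,24,-18.5],-2,6],[[3.06,36,-28],-3,6],[[3.06,45.67,-35.5],-4.1,6],[[3.06,45.67,-35.5],-4.1,6],[[3.06,45.67,-35.5],-4.1,6],[[3.06,45.67,-35.5],-4.1,6],[[3.06,45.67,-35.5],-4.1,6],[[3.06,45.67,-35.5],-4.1,6],[[3.06,45.67,-35.5],-4.1,6],[[3.06,45.67,-35.5],-4.1,6],[[3.06,45.67,-35.5],-4.1,6]]}}

```text
time: 1.1
ee_pos: [0.4435, -0.1346, 0.2038]
tcp_rot: [13.4, 90.0, -57.9]
wrist_force: [1.0, -1.2, 0.7]
opening: 0.06
```

```bash
python3 - <<'E'
from h import *
st(); plan([.491,-.0733,.2],-71.3)
E
```

```text
t 1.1 tcp [ 0.4435 -0.1346  0.2038] phi -71.3 tilt 0.01 F [ 1.  -1.2  0.7] T [-0.07 -0.05 -0.02] op 60.0 q [-16.9  -7.3  -5.1  92.2  -0.  144.4]
from [ 0.4435 -0.1346  0.2038] -71.3 shift cm [ 0.38  6.46 -4.28] turn 0.0
```

Call:
{"method": "play_rows", "body": {"rows": [[[0.3,3.2,-2.1],0,6],[[0.3,5.5,-3.6],0,6],[[0.3,5.5,-3.6],0,6],[[0.3,5.5,-3.6],0,6]]}}

```text
time: 1.43
ee_pos: [0.4837, -0.0837, 0.2002]
tcp_rot: [-114.6, 89.9, 174.3]
wrist_force: [-0.6, 0.1, -0.6]
opening: 0.0602
```

```bash
python3 - <<'E'
from h import *
st(); plan([.491,-.0733,.2],-71.3)
p,d=bot.camera('top'); cv2.imwrite('pics/top1.png',p); crop(p,215,110,315,230,6,'pics/c3.png')
p,d=bot.camera('side'); cv2.imwrite('pics/side1.png',p)
E
```

```text
t 1.43 tcp [ 0.4837 -0.0837  0.2002] phi -71.13 tilt 0.09 F [-0.6  0.1 -0.6] T [-0.05  0.02  0.04] op 60.2 q [ -9.8  -3.6  -2.   91.7  -0.  151.3]
from [ 0.4837 -0.0837  0.2002] -71.13 shift cm [ 0.02  1.03 -0.75] turn 0.17
```

View pics/side1.png

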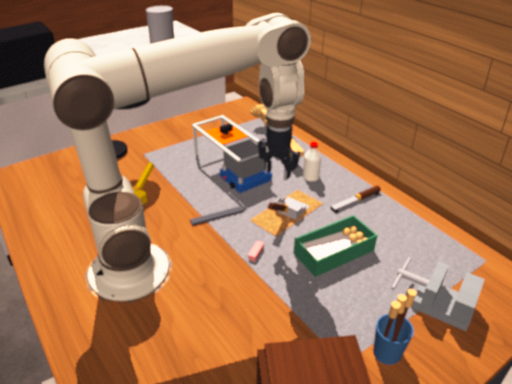

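View pics/c3.png

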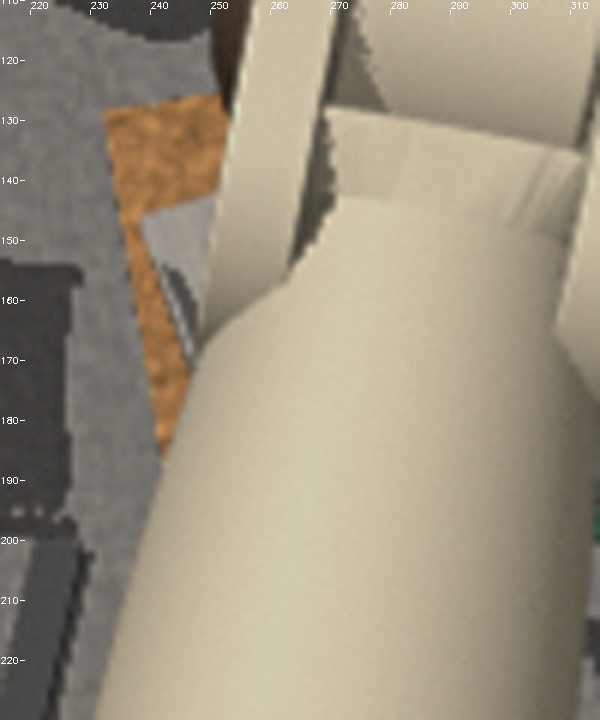

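The top view is blocked by the arm, but the side view now shows the scoop at about (285,208), clear. I'll check my scoop model against it.

```bash
cat >> h.py <<'E'
def scoop_pts(o,yaw,pitch=0):
    """pitch>0 nose up; o world origin"""
    Q=R.from_euler('ZY',[yaw,-pitch],degrees=True)
    L=np.array([[46,-45,0],[46,45,0],[-46,45,0],[-46,-45,0],[-46,45,40],[-46,-45,40],[-46,0,30],[-140,0,96],[-103,0,70]])/1000
    return Q.apply(L)+o
def draw(p,n,P,s,x0,y0,x1,y1,f):
    c=cv2.resize(p[y0:y1,x0:x1],None,fx=s,fy=s,interpolation=cv2.INTER_CUBIC)
    for i,q in enumerate((proj(n,P)+.5-[x0,y0])*s): cv2.circle(c,(int(q[0]),int(q[1])),3,(255,0,255),-1); cv2.putText(c,str(i),(int(q[0])+4,int(q[1])),0,.4,(255,255,0))
    cv2.imwrite(f,c)
E
python3 - <<'E'
from h import *
p=cv2.imread('pics/side1.png')
draw(p,'side',np.vstack([scoop_pts([.5886,-.0403,.004],18.7)]),6,230,160,340,250,'pics/s2.png')
E
```

```text
(no output)
```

View pics/s2.png

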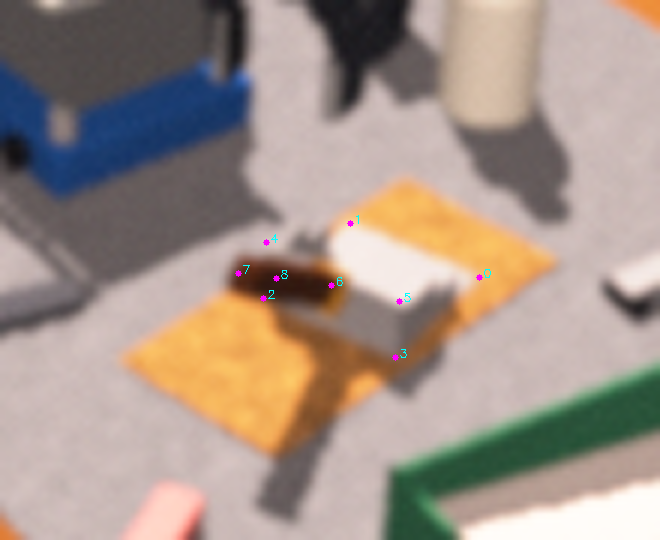

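The overlay matches the scoop in both views: handle end at about (269,205), back corners at about (297,210) and (274,200). This is the steel scoop with the dark handle on the cork pad. I'll descend and grip it.

Call:
{"method": "play_rows", "body": {"rows": [[[3,1.0,-0.7],0.2,5],[[6,1.0,-0.7],0.2,5],[[9,1.0,-0.7],0.2,5],[[12,1.0,-0.7],0.2,5],[[13.5,1.0,-0.7],0.2,5],[[14.5,1.0,-0.7],0.2,5],[[14.5,1.0,-0.7],0.2,5],[[14.5,1.0,-0.7],0.2,5]]}}

```text
time: 2.2
ee_pos: [0.4905, -0.0757, 0.0567]
tcp_rot: [61.2, 90.0, -10.3]
wrist_force: [0.5, -0.4, 0.7]
opening: 0.0504
```

```bash
python3 - <<'E'
from h import *
st(); plan([.491,-.0733,.055],-71.3)
E
```

```text
t 2.2 tcp [ 0.4905 -0.0757  0.0567] phi -71.57 tilt 0.03 F [ 0.5 -0.4  0.7] T [-0.06  0.01  0.02] op 50.4 q [ -8.8  -2.1 -16.5  75.6  -0.  152.8]
from [ 0.4905 -0.0757  0.0567] -71.57 shift cm [ 0.17  0.12 -0.22] turn -0.27
```

Call:
{"method": "play_rows", "body": {"rows": [[[0.1,0.1,-0.2],-0.3,3],[[0.1,0.1,-0.2],-0.3,1.5],[[0.1,0.1,-0.2],-0.3,1],[[0.1,0.1,-0.2],-0.3,1],[[0.1,0.1,-0.2],-0.3,1],[[0.1,0.1,-0.2],-0.3,1],[[0.1,0.1,-0.2],-0.3,1]], "squeeze": 80}}

```text
time: 2.78
ee_pos: [0.4916, -0.0729, 0.0562]
tcp_rot: [61.3, 89.9, -9.9]
wrist_force: [-1.9, -0.4, 6.1]
opening: 0.0169
```

Call:
{"method": "play_rows", "body": {"rows": [[[-2,0,0],0,1],[[-4,0,0],0,1],[[-6,0,0],0,1],[[-9,0,0],0,1],[[-12,0,0],0,1],[[-12,0,0],0,1],[[-12,0,0],0,1]]}}

```text
time: 3.37
ee_pos: [0.4918, -0.0729, 0.1766]
tcp_rot: [61.3, 89.8, -9.9]
wrist_force: [0.2, -0.2, -1.9]
opening: 0.0173
```

```bash
python3 - <<'E'
from h import *
st()
o=bot.get_obs()
p,d=bot.camera('side'); cv2.imwrite('pics/side2.png',p); np.save('side_d2.npy',d)
yaw=90-71.6;a=np.radians(yaw); g=o['ee_pos']+[0,0,.0187]; 
print(g)
org=g-R.from_euler('Z',yaw,degrees=True).apply([-.103,0,.070])
draw(p,'side',scoop_pts(org,yaw),5,220,110,370,230,'pics/s3.png')
E
```

```text
t 3.37 tcp [ 0.4918 -0.0729  0.1766] phi -71.19 tilt 0.18 F [ 0.2 -0.2 -1.9] T [-0.    0.12 -0.01] op 17.3 q [ -8.4  -3.2  -4.3  88.8  -0.  152.8]
[ 0.4917956  -0.07292714  0.19527143]
```

View pics/s3.png

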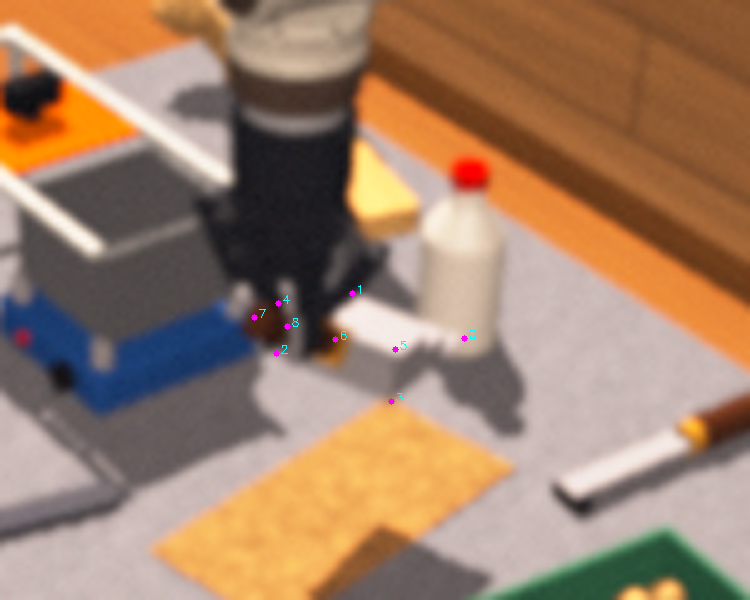

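```bash
python3 - <<'E'
from h import *
p=cv2.imread('pics/top0.png'); d=np.load('top_d0.npy'); 
def rect(n,p,d):
    C=cloud(n,d); hsv=cv2.cvtColor(p,cv2.COLOR_BGR2HSV)
    g=(hsv[...,0]>60)&(hsv[...,0]<90)&(hsv[...,1]>90)&(C[...,2]>.060)&(C[...,2]<.072)&(C[...,1]<-.15)&(C[...,1]>-.42)
    P=C[g]; print(n,len(P)); r=cv2.minAreaRect((P[:,:2]*1000).astype(np.float32)); print(r)
    return P
P=rect('top',p,d)
for s in ('side2',): rect('side',cv2.imread('pics/side2.png'),np.load('side_d2.npy'))
# model overlay
def box(c,yaw,L,W,z): 
    return R.from_euler('Z',yaw,degrees=True).apply(np.array([[L/2,W/2,z],[L/2,-W/2,z],[-L/2,-W/2,z],[-L/2,W/2,z]]))+[c[0],c[1],0]
c=(.5573,-.2834)
draw(p,'top',np.vstack([box(c,-5.15,.23,.116,.065),box(c,-5.15,.23,.116,0)]),8,305,115,370,210,'pics/b1.png')
p=cv2.imread('pics/side2.png')
draw(p,'side',np.vstack([box(c,-5.15,.23,.116,.065),box(c,-5.15,.23,.116,0)]),6,285,200,390,290,'pics/b2.png')
E
```

```text
top 342
((559.6903686523438, -286.43988037109375), (115.7229232788086, 230.4710235595703), 84.6676025390625)
side 143
((557.5671997070312, -290.29302978515625), (117.22980499267578, 229.83413696289062), 84.59574127197266)
```

View pics/b1.png

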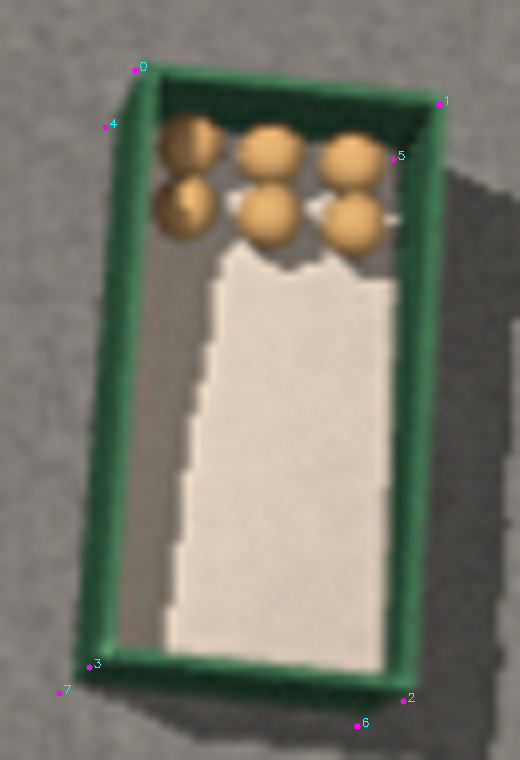

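View pics/b2.png

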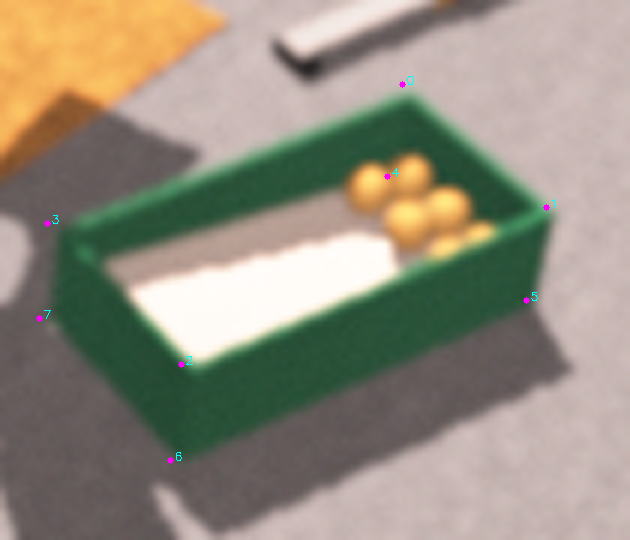

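```bash
cat >> h.py <<'E'
BC=np.array([.559,-.288]);BY=-5.35
def binw(x,y=0):
    a=np.radians(BY);return BC+[x*np.cos(a)-y*np.sin(a),x*np.sin(a)+y*np.cos(a)]
E
python3 - <<'E'
from h import *
st(); plan([*binw(-.099),.1766],BY-90)
E
```

```text
t 3.42 tcp [ 0.4911 -0.0728  0.175 ] phi -71.19 tilt 0.03 F [-0.   0.5 -0.8] T [-0.05  0.05  0.08] op 17.0 q [ -8.4  -3.2  -4.4  88.7  -0.  152.8]
from [ 0.4911 -0.0728  0.175 ] -71.19 shift cm [-0.16 -9.54 18.51] turn 24.16
```

Call:
{"method": "play_rows", "body": {"rows": [[[-0.2,-1.5,3],4,1],[[-0.2,-3,6],8,1],[[-0.2,-4.5,9],12,1],[[-0.2,-6,12],16,1],[[-0.2,-7.5,15],20,1],[[-0.2,-8.8,17.2],23,1],[[-0.2,-9.5,18.5],24.2,1],[[-0.2,-9.5,18.5],24.2,1],[[-0.2,-9.5,18.5],24.2,1],[[-0.2,-9.5,18.5],24.2,1]]}}

```text
time: 4.25
ee_pos: [0.4603, -0.2778, 0.1759]
tcp_rot: [-124.2, 89.9, 140.4]
wrist_force: [-0.4, 1.0, -1.5]
opening: 0.017
```

```bash
python3 - <<'E'
from h import *
st(); plan([*binw(-.099),.083],BY-90)
p,d=bot.camera('side'); cv2.imwrite('pics/side3.png',p); crop(p,240,150,390,290,4,'pics/s4.png')
p,d=bot.camera('top'); cv2.imwrite('pics/top3.png',p); 
E
```

```text
t 4.25 tcp [ 0.4603 -0.2778  0.1759] phi -95.36 tilt 0.11 F [-0.4  1.  -1.5] T [0.04 0.14 0.03] op 17.0 q [-31.1   2.6   1.4  88.9   0.  154.2]
from [ 0.4603 -0.2778  0.1759] -95.36 shift cm [9.29 0.02 0.09] turn -0.01
```

View pics/s4.png

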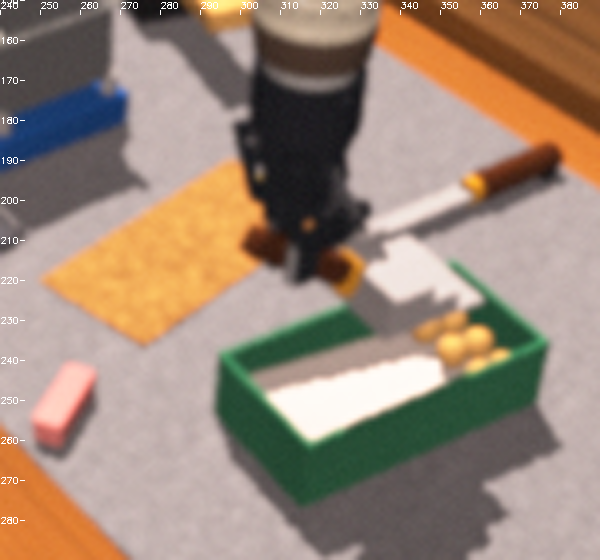

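View pics/top3.png

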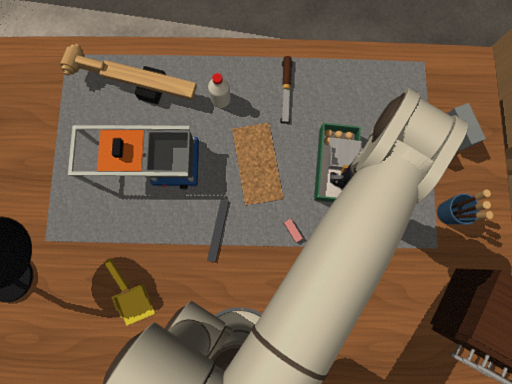

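The scoop is held level over the bin, pan at about (355,222) in the side view, with the balls just beyond its lip. Next I'll lower it.

Call:
{"method": "play_rows", "body": {"rows": [[[2,0,0.1],0,1],[[4,0,0.1],0,1],[[6,0,0.1],0,1],[[8,0,0.1],0,1],[[8.8,0,0.1],0,1],[[9.0,0,0.1],0,1],[[9.0,0,0.1],0,1],[[9.0,0,0.1],0,1]]}}

```text
time: 5.02
ee_pos: [0.4611, -0.2796, 0.0882]
tcp_rot: [65.0, 89.9, -30.3]
wrist_force: [-0.3, -0.5, -0.6]
opening: 0.0172
```

```bash
python3 - <<'E'
from h import *
st()
p,d=bot.camera('side'); cv2.imwrite('pics/side4.png',p); crop(p,280,180,390,280,6,'pics/s5.png')
p,d=bot.camera('top'); cv2.imwrite('pics/top4.png',p);crop(p,305,110,375,210,6,'pics/t5.png')
E
```

```text
t 5.02 tcp [ 0.4611 -0.2796  0.0882] phi -95.37 tilt 0.09 F [-0.3 -0.5 -0.6] T [0.07 0.15 0.03] op 17.2 q [-31.2   3.   -7.8  79.1   0.  154.1]
```

View pics/s5.png

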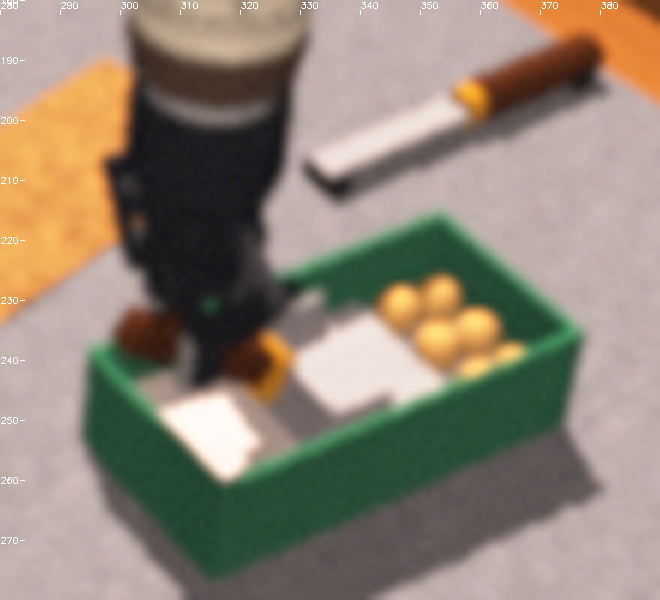

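View pics/t5.png

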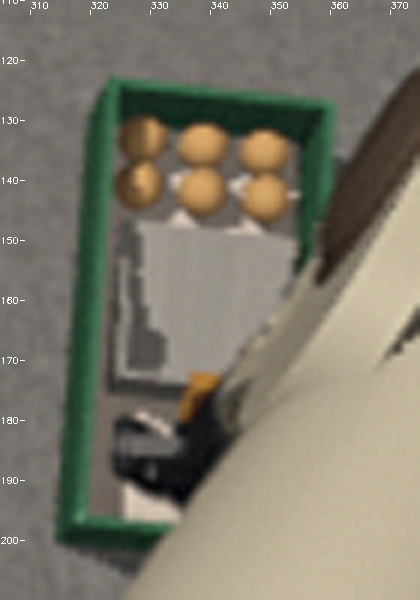

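The pan is inside the bin between the walls, with its lip at row 148 just behind the balls at row 143. I'll lower to contact.

Call:
{"method": "play_rows", "body": {"rows": [[[0.2,0,0],0,1],[[0.4,0,0],0,1],[[0.5,0,0],0,1],[[0.5,0,0],0,1]]}}

```text
time: 5.45
ee_pos: [0.4604, -0.2795, 0.0817]
tcp_rot: [-123.5, 90.0, 141.1]
wrist_force: [0.2, 0.0, -0.9]
opening: 0.0165
```

```bash
python3 - <<'E'
from h import *
st()
E
```

```text
t 5.45 tcp [ 0.4604 -0.2795  0.0817] phi -95.41 tilt 0.02 F [ 0.2  0.  -0.9] T [-0.    0.13  0.03] op 16.5 q [-31.3   3.2  -8.4  78.5   0.  154.1]
```

Call:
{"method": "play_rows", "body": {"rows": [[[0.2,0,0],0,1],[[0.4,0,0],0,1],[[0.4,0,0],0,1]]}}

```text
time: 5.7
ee_pos: [0.4619, -0.2802, 0.0801]
tcp_rot: [73.5, 89.7, -21.9]
wrist_force: [0.3, 1.2, 9.8]
opening: 0.017
```

```bash
python3 - <<'E'
from h import *
st()
E
```

```text
t 5.7 tcp [ 0.4619 -0.2802  0.0801] phi -95.4 tilt 0.27 F [0.3 1.2 9.8] T [ 0.18 -0.44  0.02] op 17.0 q [-31.3   3.1  -8.6  78.    0.  154.1]
```

Call:
{"method": "play_rows", "body": {"rows": [[[-0.1,0,0],0,2.2],[[-0.1,0,0],0,3],[[-0.1,0,0],0,3],[[-0.1,0,0],0,3],[[-0.1,0,0],0,3]]}}

```text
time: 6.12
ee_pos: [0.4604, -0.2795, 0.0787]
tcp_rot: [-113.5, 90.0, 151.1]
wrist_force: [-0.4, -0.9, 0.0]
opening: 0.03
```

```bash
python3 - <<'E'
from h import *
st()
p,d=bot.camera('side'); cv2.imwrite('pics/side5.png',p); crop(p,280,180,390,280,6,'pics/s6.png')
E
```

```text
t 6.12 tcp [ 0.4604 -0.2795  0.0787] phi -95.4 tilt 0.03 F [-0.4 -0.9  0. ] T [0.01 0.04 0.01] op 30.0 q [-31.3   3.2  -8.6  78.2  -0.  154.1]
```

View pics/s6.png

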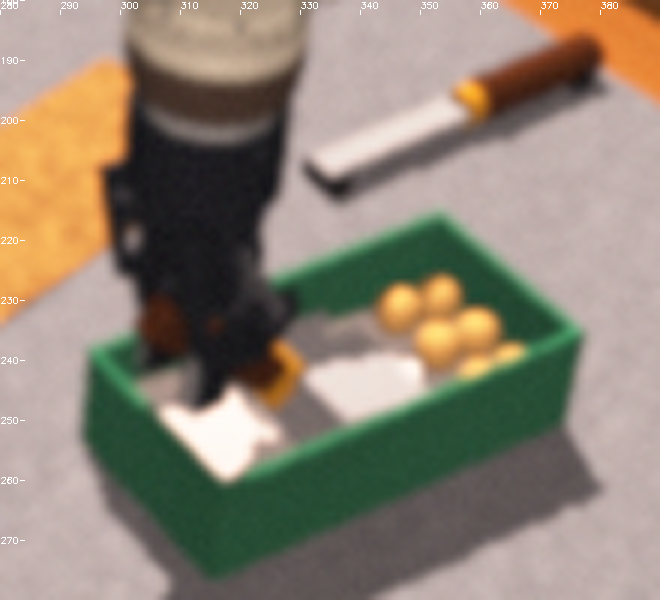

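Call:
{"method": "play_rows", "body": {"rows": [[[-0.4,0.5,0],0,3],[[-0.6,0.8,0],0,3],[[-0.6,0.8,0],0,2],[[-0.6,0.8,0],0,1],[[-0.6,0.8,0],0,1],[[-0.6,0.8,0],0,1],[[-0.6,0.8,0],0,1],[[-0.6,0.8,0],0,1]], "squeeze": 60}}

```text
time: 6.83
ee_pos: [0.4688, -0.2805, 0.0854]
tcp_rot: [73.6, 89.9, -21.8]
wrist_force: [2.1, -0.1, 3.4]
opening: 0.0175
```

```bash
python3 - <<'E'
from h import *
st()
E
```

```text
t 6.83 tcp [ 0.4688 -0.2805  0.0854] phi -95.4 tilt 0.07 F [ 2.1 -0.1  3.4] T [-0.2  -0.76  0.04] op 17.5 q [-30.9   4.1  -7.   78.8   0.  154.5]
```

Call:
{"method": "play_rows", "body": {"rows": [[[0.05,0.5,0],0,1],[[0.11,1.0,0],0,1],[[0.17,1.5,0],0,1],[[0.22,2.0,0],0,1],[[0.27,2.5,0],0,1],[[0.33,3.0,0],0,1],[[0.38,3.5,0],0,1],[[0.43,4.0,0],0,1],[[0.43,4.0,0],0,1]]}}

```text
time: 7.58
ee_pos: [0.5088, -0.2843, 0.081]
tcp_rot: [42.4, 90.0, -53.0]
wrist_force: [1.9, -1.8, 4.9]
opening: 0.0175
```

```bash
python3 - <<'E'
from h import *
st()
p,d=bot.camera('side'); cv2.imwrite('pics/side6.png',p); crop(p,280,180,390,280,6,'pics/s7.png')
p,d=bot.camera('top'); cv2.imwrite('pics/top6.png',p);crop(p,305,110,375,210,6,'pics/t7.png')
E
```

```text
t 7.58 tcp [ 0.5088 -0.2843  0.081 ] phi -95.4 tilt 0.04 F [ 1.9 -1.8  4.9] T [-0.23 -0.75 -0.04] op 17.5 q [-29.2   9.1  -2.   78.9  -0.  156.2]
```

View pics/s7.png

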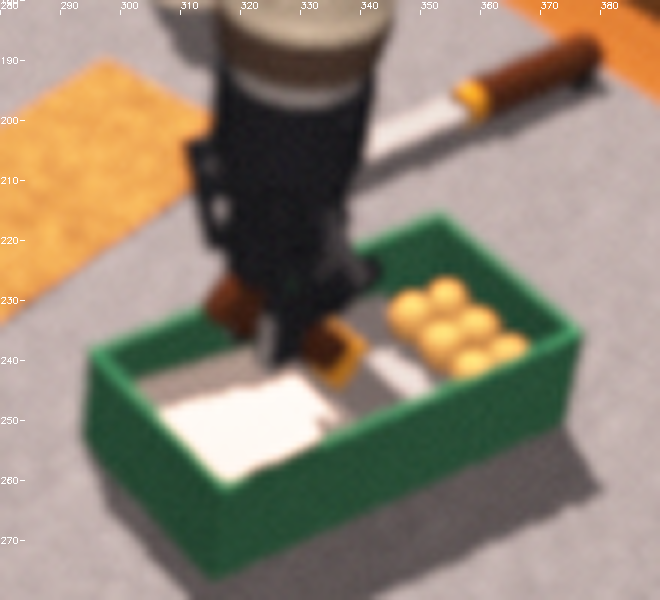

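View pics/t7.png

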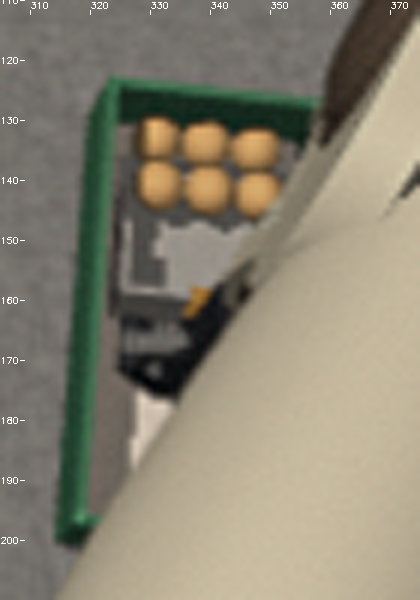

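All six balls are sitting on the pan, two rows at about rows 133 and 141. I'll push on toward the wall.

Call:
{"method": "play_rows", "body": {"rows": [[[0.05,0.4,0],0,1],[[0.1,0.8,0],0,1],[[0.14,1.2,0],0,1],[[0.17,1.5,0],0,1],[[0.17,1.5,0],0,1]]}}

```text
time: 8.1
ee_pos: [0.5235, -0.2857, 0.0794]
tcp_rot: [26.7, 90.0, -68.7]
wrist_force: [1.1, 0.4, 5.9]
opening: 0.0172
```

```bash
python3 - <<'E'
from h import *
st()
p,d=bot.camera('side'); cv2.imwrite('pics/side7.png',p); crop(p,280,180,390,280,6,'pics/s8.png')
E
```

```text
t 8.1 tcp [ 0.5235 -0.2857  0.0794] phi -95.41 tilt 0.03 F [1.1 0.4 5.9] T [-0.14 -0.43 -0.04] op 17.2 q [-28.6  11.   -0.   79.   -0.  156.8]
```

View pics/s8.png

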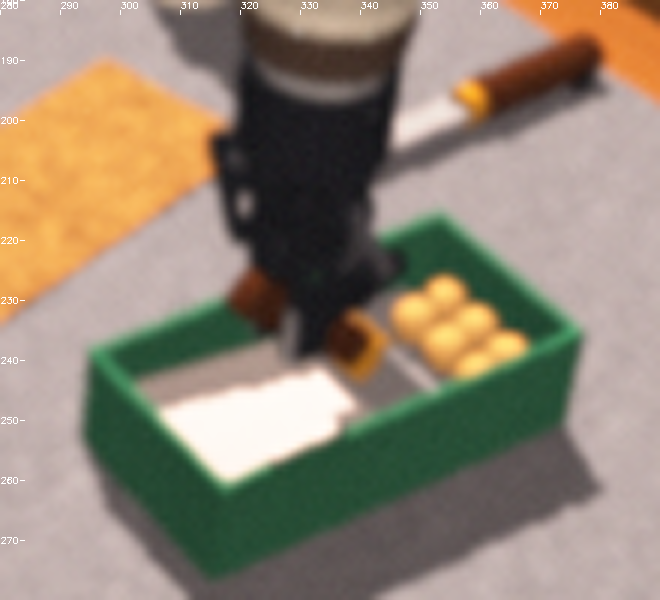

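Call:
{"method": "play_rows", "body": {"rows": [[[0,0,0],0,1],[[0,0,0],0,1],[[0.2,-0.3,0],0,1],[[0.4,-0.6,0],0,1],[[0.6,-0.85,0],0,1],[[0.8,-1.1,0],0,1],[[1.0,-1.3,0],0,1],[[1.1,-1.4,0],0,1],[[1.1,-1.4,0],0,1]], "squeeze": 20}}

```text
time: 8.9
ee_pos: [0.5096, -0.2844, 0.0687]
tcp_rot: [71.3, 89.9, -24.1]
wrist_force: [2.3, -0.5, 6.4]
opening: 0.0173
```

```bash
python3 - <<'E'
from h import *
st()
p,d=bot.camera('side'); cv2.imwrite('pics/side8.png',p); crop(p,280,180,390,280,6,'pics/s9.png')
E
```

```text
t 8.9 tcp [ 0.5096 -0.2844  0.0687] phi -95.41 tilt 0.1 F [ 2.3 -0.5  6.4] T [-0.19 -0.86  0.  ] op 17.3 q [-29.2   9.4  -3.1  77.5   0.  156.2]
```

View pics/s9.png

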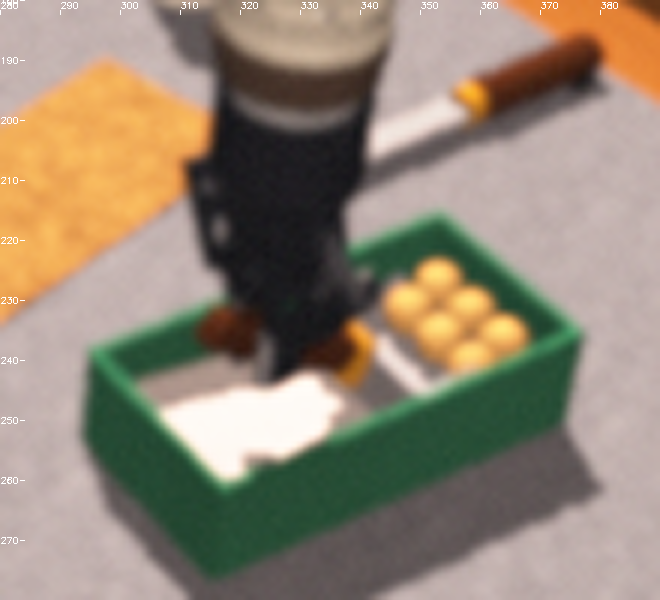

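The scoop is pivoting nose up about its back edge with about 6 N. I'll keep going.

Call:
{"method": "play_rows", "body": {"rows": [[[0.2,-0.2,0],0,1],[[0.4,-0.4,0],0,1],[[0.6,-0.55,0],0,1],[[0.8,-0.7,0],0,1],[[1.0,-0.85,0],0,1],[[1.1,-0.9,0],0,1],[[1.1,-0.9,0],0,1]]}}

```text
time: 9.53
ee_pos: [0.5002, -0.2836, 0.0576]
tcp_rot: [47.7, 90.0, -47.8]
wrist_force: [-0.6, -0.4, 8.1]
opening: 0.0176
```

```bash
python3 - <<'E'
from h import *
st()
p,d=bot.camera('side'); cv2.imwrite('pics/side9.png',p); crop(p,280,180,390,280,6,'pics/s10.png')
p,d=bot.camera('top'); cv2.imwrite('pics/top9.png',p);crop(p,305,110,375,210,6,'pics/t10.png')
E
```

```text
t 9.53 tcp [ 0.5002 -0.2836  0.0576] phi -95.42 tilt 0.05 F [-0.6 -0.4  8.1] T [-0.1  -0.32 -0.05] op 17.6 q [-29.5   8.5  -5.3  76.2  -0.  155.9]
```

View pics/s10.png

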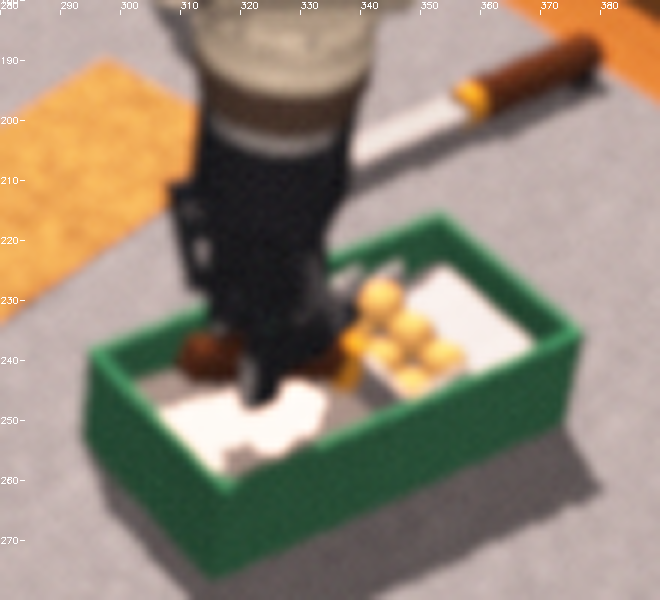

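View pics/t10.png

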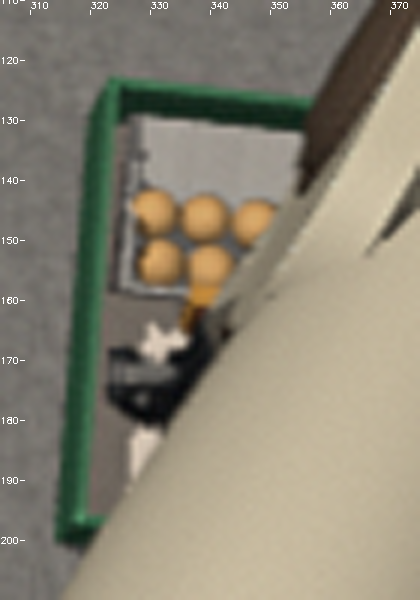

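All the balls rolled back to the pan's rear, rows 145–155, and the lip is clear and raised. I'll tighten the grip and lift.

Call:
{"method": "play_rows", "body": {"rows": [[[0,0,0],0,1],[[0,0,0],0,1],[[0,0,0],0,1],[[-0.4,-0.1,0],0,1],[[-1,-0.3,0],0,1],[[-2,-0.4,0],0,1],[[-3,-0.4,0],0,1],[[-4,-0.4,0],0,1],[[-5,-0.4,0],0,1],[[-5.5,-0.4,0],0,1],[[-5.5,-0.4,0],0,1]], "squeeze": 110}}

```text
time: 10.55
ee_pos: [0.4971, -0.2834, 0.1139]
tcp_rot: [65.8, 89.9, -29.6]
wrist_force: [0.5, -0.2, -1.2]
opening: 0.0167
```

```bash
python3 - <<'E'
from h import *
st()
p,d=bot.camera('side'); cv2.imwrite('pics/side10.png',p); crop(p,270,160,390,280,5,'pics/s11.png')
E
```

```text
t 10.55 tcp [ 0.4971 -0.2834  0.1139] phi -95.4 tilt 0.14 F [ 0.5 -0.2 -1.2] T [-0.02  0.12 -0.03] op 16.7 q [-29.7   7.1  -0.6  82.2   0.  155.7]
```

View pics/s11.png

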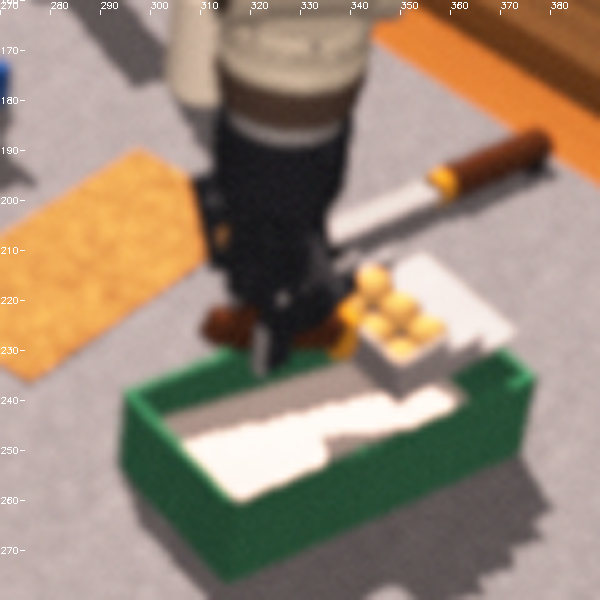

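```bash
python3 - <<'E'
from h import *
o=bot.get_obs(); g=o['ee_pos']+[0,0,.0187]; p=cv2.imread('pics/side10.png')
for th in (10,14):
    org=g-R.from_euler('ZY',[BY,-th],degrees=True).apply([-.103,0,.070])
    draw(p,'side',scoop_pts(org,BY,th),6,290,190,390,260,f'pics/f{th}.png')
c=np.hstack([]) if 0 else np.vstack([cv2.resize(cv2.imread(f'pics/f{t}.png'),(428,300)) for t in(10,14)]); cv2.imwrite('pics/ff.png',c)
d=np.load('top_d0.npy'); C=cloud('top',d); q=cv2.imread('pics/top0.png'); hsv=cv2.cvtColor(q,cv2.COLOR_BGR2HSV)
m=(hsv[...,1]<60)&(hsv[...,2]>170)&(C[...,2]>.131)&(C[...,2]<.146)&(C[...,1]>.1)
P=C[m];print(len(P),cv2.minAreaRect((P[:,:2]*1000).astype(np.float32)))
m=(hsv[...,0]<20)&(hsv[...,1]>150)&(C[...,2]>.131)&(C[...,2]<.146)&(C[...,1]>.1)
P=C[m];print('cover',len(P),cv2.minAreaRect((P[:,:2]*1000).astype(np.float32)))
m=(C[...,2]>.160)&(C[...,2]<.18)&(C[...,1]>.28)&(C[...,1]<.4)&(abs(C[...,0]-.56)<.05)
P=C[m];print('knob',len(P),cv2.minAreaRect((P[:,:2]*1000).astype(np.float32)))
m=(C[...,2]>.122)&(C[...,2]<.135)&(C[...,1]>.1)&(C[...,1]<.3)&(abs(C[...,0]-.56)<.056)
P=C[m];print('tub rims',len(P), np.percentile(P[:,1],[1,99]),P[P[:,1]<.2].mean(0))
# side view
d=np.load('side_d2.npy'); C=cloud('side',d); q=cv2.imread('pics/side2.png')
E
```

```text
871 ((563.006591796875, 318.60076904296875), (146.65762329101562, 334.8105163574219), 0.37221768498420715)
cover 1567 ((561.25146484375, 341.8902282714844), (118.57125854492188, 124.44279479980469), 0.5161454081535339)
knob 188 ((560.4945068359375, 341.15533447265625), (49.63168716430664, 25.068145751953125), 3.1506903171539307)
tub rims 266 [0.15053809 0.29826785] [0.55026015 0.15837539 0.13047726]
```

View pics/ff.png

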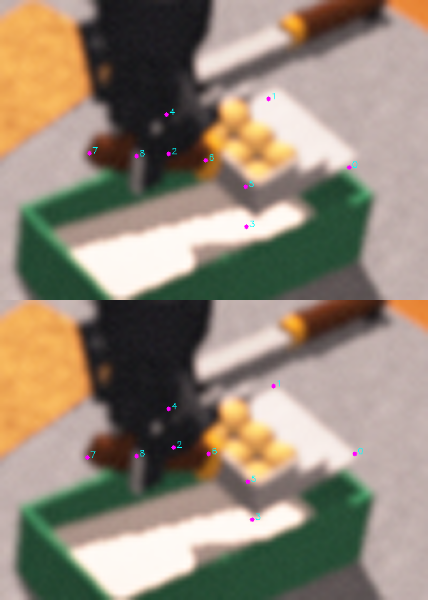

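Call:
{"method": "play_rows", "body": {"rows": [[[-0.3,0,0],0,1],[[-1,0,0],0,1],[[-2,0,0],0,1],[[-3.5,0,0],0,1],[[-5,0,0],0,1],[[-6.5,0,0],0,1],[[-8,0,0],0,1],[[-9.4,0,0],0,1],[[-10.3,0,0],0,1],[[-10.6,0,0],0,1],[[-10.6,0,0],0,1]]}}

```text
time: 11.52
ee_pos: [0.4966, -0.2831, 0.2188]
tcp_rot: [64.7, 89.9, -30.7]
wrist_force: [-0.2, 0.1, -2.1]
opening: 0.0168
```

```bash
python3 - <<'E'
from h import *
st(); plan([.525,-.10,.22],-50); plan([.562,.07,.21],.4,[.525,-.10,.22],-50)
E
```

```text
t 11.52 tcp [ 0.4966 -0.2831  0.2188] phi -95.4 tilt 0.07 F [-0.2  0.1 -2.1] T [ 0.01  0.22 -0.04] op 16.8 q [-29.7   7.7  11.6  93.9  -0.  155.7]
from [ 0.4966 -0.2831  0.2188] -95.4 shift cm [ -0.12   1.1  -18.5 ] turn -45.4
from [ 0.525 -0.1    0.22 ] -50 shift cm [  1.    13.76 -10.64] turn -50.4
```

Call:
{"method": "play_rows", "body": {"rows": [[[0,0.03,-0.4],-1,1],[[0,0.1,-1.2],-3,1],[[0,0.2,-2.6],-6.5,1],[[0,0.3,-4.4],-11,1],[[0,0.4,-6.4],-16,1],[[0,0.5,-8.4],-21,1],[[0,0.6,-10.4],-26,1],[[0,0.75,-12.4],-31,1],[[0,0.9,-14.4],-36,1],[[0,1,-16.2],-40.5,1],[[0,1.1,-17.6],-43.5,1],[[0,1.1,-18.5],-45.4,1]]}}

```text
time: 12.52
ee_pos: [0.5245, -0.0978, 0.2172]
tcp_rot: [-155.0, 89.9, 155.4]
wrist_force: [-1.2, -0.4, -1.8]
opening: 0.0168
```

Call:
{"method": "play_rows", "body": {"rows": [[[0,0.6,-0.4],-2,1],[[0.1,1.6,-1.2],-6,1],[[0.2,3,-2.3],-11,1],[[0.3,4.5,-3.5],-16.5,1],[[0.4,6,-4.7],-22,1],[[0.5,7.5,-5.8],-27.5,1],[[0.6,9,-7],-33,1],[[0.7,10.5,-8.1],-38.5,1],[[0.8,11.9,-9.2],-43.5,1],[[0.9,13,-10],-47.5,1],[[1,13.6,-10.5],-49.7,1],[[1,13.76,-10.64],-50.4,1]]}}

```text
time: 13.52
ee_pos: [0.5617, 0.0712, 0.2072]
tcp_rot: [-179.4, 89.9, -178.8]
wrist_force: [-0.5, -0.4, -1.7]
opening: 0.017
```

```bash
python3 - <<'E'
from h import *
st()
p,d=bot.camera('side'); cv2.imwrite('pics/side11.png',p); crop(p,180,80,330,200,5,'pics/s12.png')
p,d=bot.camera('top'); cv2.imwrite('pics/top11.png',p);crop(p,130,100,290,220,5,'pics/t12.png')
E
```

```text
t 13.52 tcp [0.5617 0.0712 0.2072] phi 0.61 tilt 0.05 F [-0.5 -0.4 -1.7] T [-0.26  0.04 -0.03] op 17.0 q [ 7.2  6.8  9.4 92.6  0.  96.6]
```

View pics/s12.png

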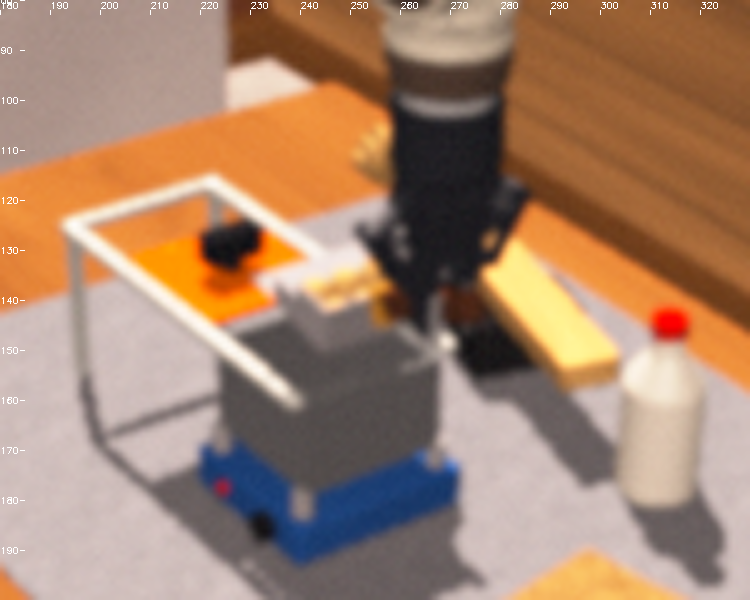

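View pics/t12.png

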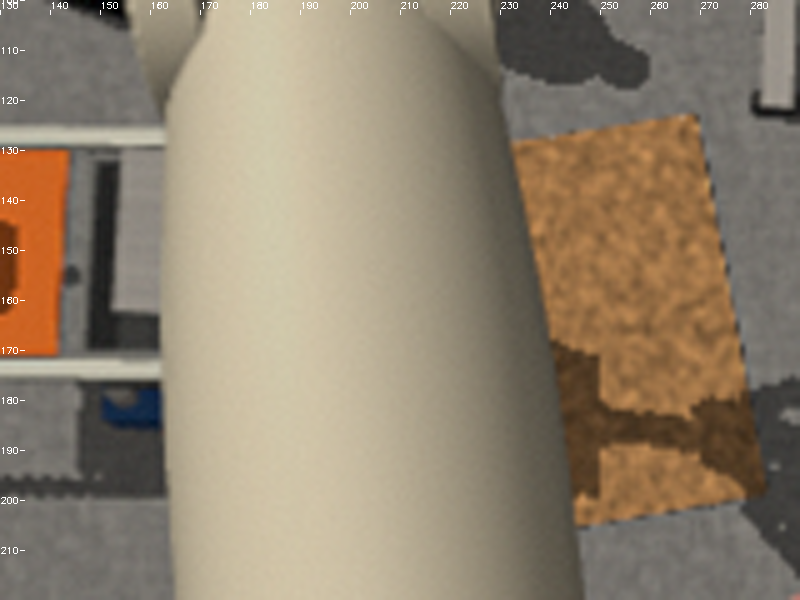

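```bash
python3 - <<'E'
from h import *
print(atz('top',[(153,130),(152,162)],.188), atz('top',[(147,133),(147,170)],.13))
print(proj('top',[[.562+.055,.268,.13],[.562-.055,.268,.13]]))
p,d=bot.camera('top'); print(atd('top',[(155,140),(155,150),(160,140),(160,155),(160,132),(158,160)],d))
E
```

```text
[[0.60330046 0.23959928 0.188     ]
 [0.51506145 0.23647946 0.188     ]] [[0.61410928 0.27153362 0.13      ]
 [0.50667608 0.26423917 0.13      ]]
[[148.3093705  132.04405764]
 [145.66416615 169.86252086]]
[[0.57411853 0.23126059 0.19241784]
 [0.54681635 0.22962912 0.19187758]
 [0.57496467 0.21843377 0.19045653]
 [0.53413302 0.2161738  0.18927386]
 [0.59728317 0.21990071 0.19014995]
 [0.51993969 0.22014971 0.19120413]]
```

Call:
{"method": "play_rows", "body": {"rows": [[[0,0.4,0.1],0,1],[[0,1.2,0.2],0,1],[[0,1.9,0.2],0.2,1],[[0.5,2.1,0.2],0.2,1],[[1.5,2.1,0.2],0.2,1],[[3,2.1,0.2],0.2,1],[[4.3,2.1,0.2],0.2,1],[[4.8,2.1,0.2],0.2,1],[[4.8,2.1,0.2],0.2,1],[[4.8,2.1,0.2],0.2,1]]}}

```text
time: 14.5
ee_pos: [0.5634, 0.0911, 0.1598]
tcp_rot: [-167.8, 90.0, -167.6]
wrist_force: [-0.4, -0.3, -2.0]
opening: 0.0167
```

```bash
python3 - <<'E'
from h import *
st()
p,d=bot.camera('side'); cv2.imwrite('pics/side12.png',p); crop(p,190,90,300,190,6,'pics/s13.png')
p,d=bot.camera('top'); cv2.imwrite('pics/top12.png',p);crop(p,130,110,210,190,6,'pics/t13.png')
E
```

```text
t 14.5 tcp [0.5634 0.0911 0.1598] phi 0.19 tilt 0.03 F [-0.4 -0.3 -2. ] T [-0.15  0.01  0.  ] op 16.7 q [ 9.2  7.   4.3 87.4 -0.  99. ]
```

View pics/s13.png

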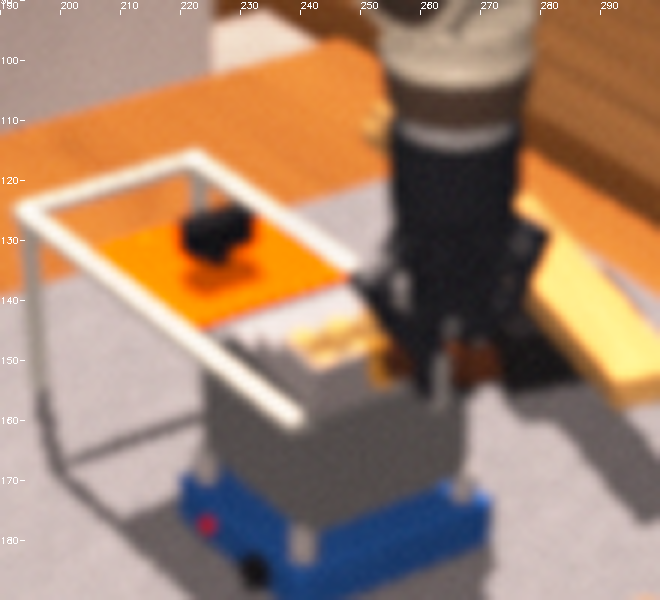

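View pics/t13.png

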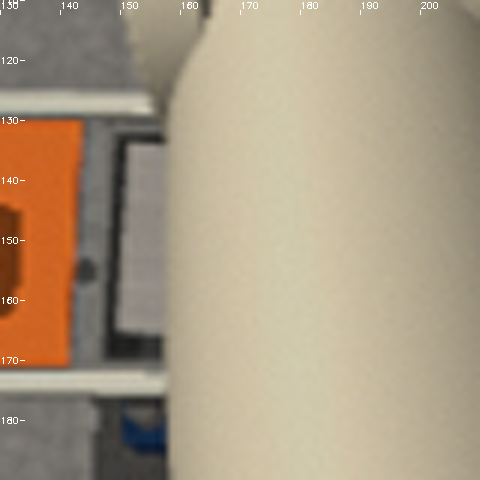

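Call:
{"method": "play_rows", "body": {"rows": [[[0.3,0,0],0,1],[[0.6,0,0],0,1],[[0.9,0,0],0,1],[[1.1,0,0],0,1],[[1.1,0,0],0,1]]}}

```text
time: 15.02
ee_pos: [0.5634, 0.0911, 0.1483]
tcp_rot: [-173.0, 90.0, -172.8]
wrist_force: [0.0, 0.2, -2.8]
opening: 0.0168
```

```bash
python3 - <<'E'
from h import *
st()
E
```

```text
t 15.02 tcp [0.5634 0.0911 0.1483] phi 0.2 tilt 0.05 F [ 0.   0.2 -2.8] T [-0.22  0.02  0.03] op 16.8 q [ 9.2  7.   3.1 86.1  0.  99. ]
```

Call:
{"method": "play_rows", "body": {"rows": [[[0.2,0,0],0,1],[[0.4,0,0],0,1],[[0.4,0,0],0,1]]}}

```text
time: 15.27
ee_pos: [0.5639, 0.091, 0.1461]
tcp_rot: [5.6, 89.9, 5.8]
wrist_force: [-2.9, -3.2, 6.2]
opening: 0.0166
```

```bash
python3 - <<'E'
from h import *
st()
p,d=bot.camera('top'); cv2.imwrite('pics/top13.png',p);print(atd('top',[(152,140),(152,150),(152,160),(155,140),(155,160)],d))
crop(p,130,110,210,190,6,'pics/t14.png')
p,d=bot.camera('side'); cv2.imwrite('pics/side13.png',p); crop(p,190,90,300,190,6,'pics/s14.png')
E
```

```text
t 15.27 tcp [0.5639 0.091  0.1461] phi 0.19 tilt 0.1 F [-2.9 -3.2  6.2] T [-0.17  0.56  0.16] op 16.6 q [ 9.2  6.9  2.7 85.7 -0.  99. ]
[[0.59228012 0.25472504 0.13450949]
 [0.5635304  0.25312179 0.13332262]
 [0.53507622 0.25162064 0.13188285]
 [0.5939441  0.24750755 0.12969497]
 [0.53543122 0.24342062 0.13109363]]
```

View pics/s14.png

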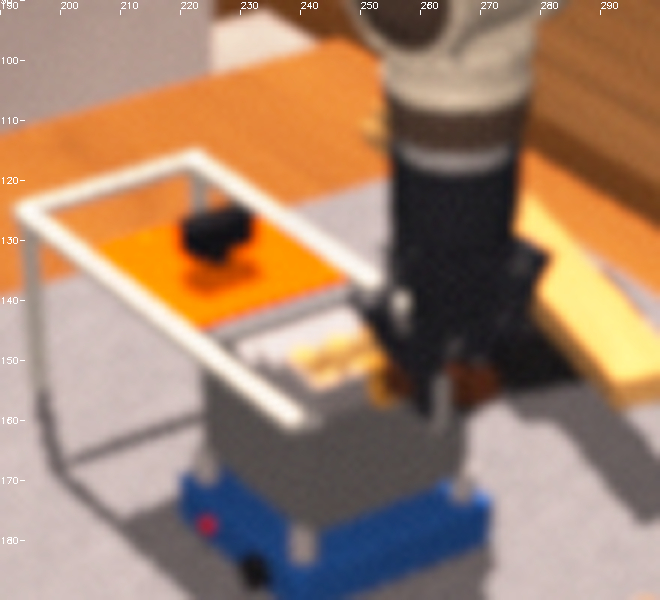

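Call:
{"method": "play_rows", "body": {"rows": [[[-0.3,0,0],0,1],[[-1,0,0],0,1],[[-2,0,0],0,1],[[-3,0,0],0,1],[[-4,-0.4,0],0,1],[[-4.5,-1.2,0],0,1],[[-4.5,-2.2,0],0,1],[[-4.5,-3.2,0],0,1],[[-4.5,-3.8,0],0,1],[[-4.5,-3.8,0],0,1]]}}

```text
time: 16.2
ee_pos: [0.5635, 0.0514, 0.1894]
tcp_rot: [-158.0, 89.9, -157.9]
wrist_force: [0.3, -0.2, -2.0]
opening: 0.0168
```

Call:
{"method": "play_rows", "body": {"rows": [[[0,0,0],0,1],[[0,0,0],0,1],[[0,0,0],0,1]], "squeeze": 20}}

```text
time: 16.45
ee_pos: [0.5636, 0.0533, 0.1897]
tcp_rot: [169.8, 90.0, 170.0]
wrist_force: [0.1, 0.7, -1.8]
opening: 0.0167
```

```bash
cat >> h.py <<'E'
def shot(k):
    st()
    p,d=bot.camera('top'); cv2.imwrite(f'pics/top{k}.png',p); np.save(f'top_d{k}.npy',d)
    crop(p,130,110,230,190,4,'pics/_t.png')
    p,d=bot.camera('side'); cv2.imwrite(f'pics/side{k}.png',p); crop(p,190,80,290,180,4,'pics/_s.png')
    a,b=cv2.imread('pics/_t.png'),cv2.imread('pics/_s.png'); h=max(a.shape[0],b.shape[0])
    a=cv2.copyMakeBorder(a,0,h-a.shape[0],0,0,cv2.BORDER_CONSTANT);b=cv2.copyMakeBorder(b,0,h-b.shape[0],0,0,cv2.BORDER_CONSTANT)
    cv2.imwrite(f'pics/v{k}.png',np.hstack([a,b]))
E
python3 - <<'E'
from h import *
shot(15)
E
```

```text
t 16.45 tcp [0.5636 0.0533 0.1897] phi 0.21 tilt 0.03 F [ 0.1  0.7 -1.8] T [-0.19  0.05  0.06] op 16.7 q [ 5.4  6.6  7.2 90.6  0.  95.2]
```

View pics/v15.png

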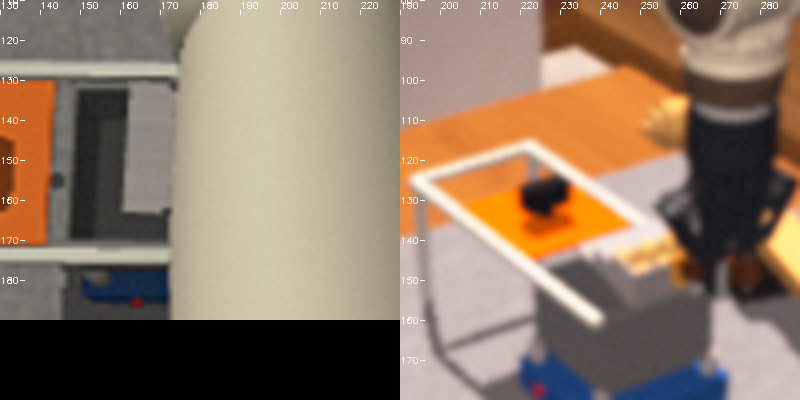

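Call:
{"method": "play_rows", "body": {"rows": [[[-1,0,0],0,1],[[-2.5,0,0],0,1],[[-4,0,0],0,1],[[-5,0,0],0,1],[[-5.2,0,0],0,1],[[-4.4,0,0],0,1],[[-2.6,0,0],0,1],[[0.8,0,0],0,1],[[0.8,0,0],0,1],[[0.8,0,0],0,1],[[0.8,0,0],0,1]]}}

```text
time: 17.47
ee_pos: [0.5637, 0.0532, 0.1828]
tcp_rot: [6.4, 90.0, 6.6]
wrist_force: [0.6, -0.0, -1.3]
opening: 0.0166
```

```bash
python3 - <<'E'
from h import *
shot(16)
for k in (15,16):
    d=np.load(f'top_d{k}.npy'); print(atd('top',[(163,140),(163,150),(168,140),(168,150),(168,158),(163,158)],d).round(4).tolist())
E
```

```text
t 17.47 tcp [0.5637 0.0532 0.1828] phi 0.2 tilt 0.01 F [ 0.6 -0.  -1.3] T [-0.2  -0.12 -0.04] op 16.6 q [ 5.4  6.5  6.3 89.8  0.  95.2]
[[0.5792, 0.2135, 0.1774], [0.5536, 0.2137, 0.1697], [0.5809, 0.201, 0.173], [0.5539, 0.2002, 0.1694], [0.5306, 0.198, 0.1734], [0.5308, 0.2119, 0.1716]]
[[0.5826, 0.216, 0.1668], [0.5541, 0.2141, 0.168], [0.5842, 0.2034, 0.1625], [0.5549, 0.2009, 0.1661], [0.533, 0.2001, 0.1642], [0.5318, 0.2127, 0.168]]
```

View pics/v16.png

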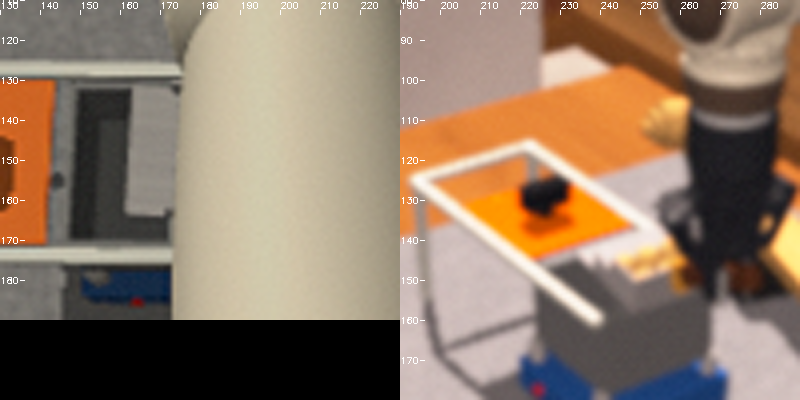

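Call:
{"method": "play_rows", "body": {"rows": [[[-1,0,0],0,1],[[-3,0,0],0,1],[[-5.5,0,0],0,1],[[-8,0,0],0,1],[[-10.5,0,0],0,1],[[-12.5,0,0],0,1],[[-13.6,0,0],0,1],[[-13.8,0,0],0,1],[[-13.8,0,0],0,1]]}}

```text
time: 18.32
ee_pos: [0.5641, 0.0532, 0.3217]
tcp_rot: [5.9, 89.8, 6.1]
wrist_force: [0.4, 0.1, -2.6]
opening: 0.0164
```

Call:
{"method": "play_rows", "body": {"rows": [[[0.8,0,0],0,1],[[2.4,0,0],0,1],[[5,0,0],0,1],[[8.8,0,0],0,1],[[12.95,0,0],0,1],[[12.95,0,0],0,1],[[12.95,0,0],0,1],[[12.95,0,0],0,1]]}}

```text
time: 18.98
ee_pos: [0.5643, 0.0532, 0.1928]
tcp_rot: [6.0, 89.9, 6.2]
wrist_force: [-0.1, -0.3, -1.3]
opening: 0.0165
```

```bash
python3 - <<'E'
from h import *
shot(17)
for k in (15,16,17):
    d=np.load(f'top_d{k}.npy'); print(atd('top',[(163,140),(163,150),(168,140),(168,150),(168,158),(163,158)],d)[:,2].round(4).tolist())
E
```

```text
t 18.98 tcp [0.5643 0.0532 0.1928] phi 0.2 tilt 0.14 F [-0.1 -0.3 -1.3] T [-0.18 -0.03  0.06] op 16.5 q [ 5.4  6.5  7.5 90.8  0.  95.2]
[0.1774, 0.1697, 0.173, 0.1694, 0.1734, 0.1716]
[0.1668, 0.168, 0.1625, 0.1661, 0.1642, 0.168]
[0.1755, 0.1745, 0.175, 0.1707, 0.1763, 0.176]
```

View pics/v17.png

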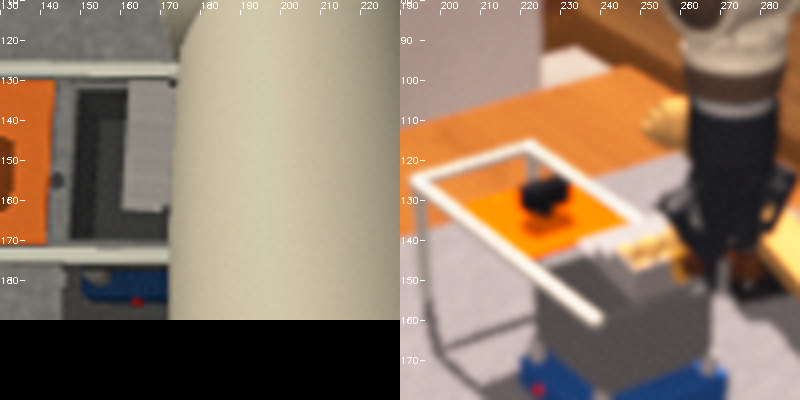

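```bash
python3 - <<'E'
from h import *
plan([.5637,.088,.150],.2)
E
```

```text
from [0.5653 0.0533 0.1942] 0.2 shift cm [ 4.42  3.47 -0.15] turn -0.0
```

Call:
{"method": "play_rows", "body": {"rows": [[[0,0.4,0],0,1],[[0,1.2,0],0,1],[[0,2.2,0],0,1],[[0.2,3.1,0],0,1],[[0.8,3.5,0],0,1],[[2,3.5,0],0,1],[[3.2,3.5,0],0,1],[[4.1,3.5,0],0,1],[[4.4,3.5,0],0,1],[[4.4,3.5,0],0,1]]}}

```text
time: 19.92
ee_pos: [0.5631, 0.088, 0.1462]
tcp_rot: [117.4, 89.9, 117.6]
wrist_force: [-2.5, 0.9, 3.5]
opening: 0.0169
```

Call:
{"method": "play_rows", "body": {"rows": [[[0,0,0],0,1.6],[[0,0,0],0,1.6],[[0,0,0],0,1.6]]}}

```text
time: 20.17
ee_pos: [0.5634, 0.088, 0.1464]
tcp_rot: [149.9, 90.0, 150.1]
wrist_force: [-3.1, 0.6, 2.9]
opening: 0.0166
```

```bash
python3 - <<'E'
from h import *
shot(18)
E
```

```text
t 20.17 tcp [0.5634 0.088  0.1464] phi 0.19 tilt 0.02 F [-3.1  0.6  2.9] T [0.22 0.64 0.22] op 16.6 q [ 8.9  6.9  2.7 85.9  0.  98.7]
```

View pics/v18.png

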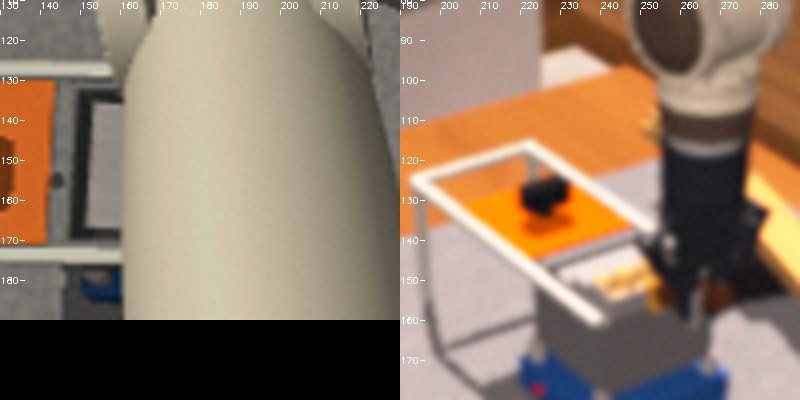

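Call:
{"method": "play_rows", "body": {"rows": [[[-0.3,0,0],0,1.65],[[-0.3,0,0],0,1.65],[[-0.3,0,0],0,1.65]]}}

```text
time: 20.52
ee_pos: [0.5638, 0.088, 0.1493]
tcp_rot: [-72.1, 90.0, -72.0]
wrist_force: [0.3, 0.6, -2.3]
opening: 0.0167
```

```bash
python3 - <<'E'
from h import *
st()
E
```

```text
t 20.52 tcp [0.5638 0.088  0.1493] phi 0.19 tilt 0.02 F [ 0.3  0.6 -2.3] T [-0.22 -0.01 -0.  ] op 16.7 q [ 8.9  6.9  3.1 86.2 -0.  98.7]
```

Call:
{"method": "play_rows", "body": {"rows": [[[0,0,0],0,1.68],[[0,0,0],0,1.68]]}}

```text
time: 20.68
ee_pos: [0.5636, 0.0881, 0.1492]
tcp_rot: [-148.7, 90.0, -148.5]
wrist_force: [-0.7, -0.0, -2.0]
opening: 0.0171
```

```bash
python3 - <<'E'
from h import *
st()
E
```

```text
t 20.68 tcp [0.5636 0.0881 0.1492] phi 0.19 tilt 0.02 F [-0.7 -0.  -2. ] T [-0.2   0.02 -0.03] op 17.1 q [ 8.9  6.9  3.1 86.2 -0.  98.7]
```

Call:
{"method": "play_rows", "body": {"rows": [[[0,0,0],0,1.72],[[0,0,0],0,1.72]]}}

```text
time: 20.85
ee_pos: [0.5636, 0.0881, 0.1493]
tcp_rot: [-152.0, 90.0, -151.8]
wrist_force: [-0.2, 0.0, -1.8]
opening: 0.0173
```

```bash
python3 - <<'E'
from h import *
st()
shot(19)
E
```

```text
t 20.85 tcp [0.5636 0.0881 0.1493] phi 0.2 tilt 0.01 F [-0.2  0.  -1.8] T [-0.2  -0.    0.03] op 17.3 q [ 8.9  6.9  3.1 86.2 -0.  98.7]
t 20.85 tcp [0.5636 0.0881 0.1493] phi 0.2 tilt 0.01 F [-0.2  0.  -1.8] T [-0.2  -0.    0.03] op 17.3 q [ 8.9  6.9  3.1 86.2 -0.  98.7]
```

View pics/v19.png

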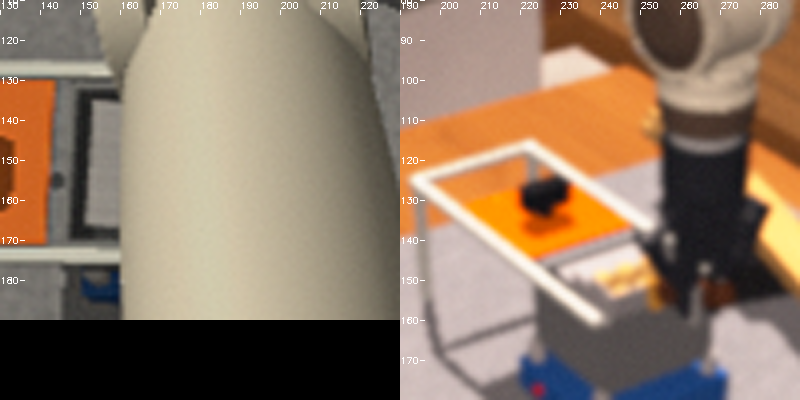

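Call:
{"method": "play_rows", "body": {"rows": [[[0,0,0],0,1.75],[[0,0,0],0,1.75]]}}

```text
time: 21.12
ee_pos: [0.5636, 0.0882, 0.1495]
tcp_rot: [10.2, 90.0, 10.4]
wrist_force: [-0.5, 0.2, -2.0]
opening: 0.0181
```

```bash
python3 - <<'E'
from h import *
st()
E
```

```text
t 21.12 tcp [0.5636 0.0882 0.1495] phi 0.2 tilt 0.0 F [-0.5  0.2 -2. ] T [-0.2  0.   0. ] op 18.1 q [ 8.9  6.9  3.1 86.2  0.  98.7]
```

Call:
{"method": "play_rows", "body": {"rows": [[[0,0,0],0,1.77],[[0,0,0],0,1.77]]}}

```text
time: 21.28
ee_pos: [0.5636, 0.0882, 0.1495]
tcp_rot: [55.4, 90.0, 55.6]
wrist_force: [0.7, -1.1, -1.7]
opening: 0.0179
```

```bash
python3 - <<'E'
from h import *
shot(20)
E
```

```text
t 21.28 tcp [0.5636 0.0882 0.1495] phi 0.2 tilt 0.0 F [ 0.7 -1.1 -1.7] T [-0.19  0.   -0.06] op 17.9 q [ 8.9  6.9  3.1 86.2  0.  98.7]
```

View pics/v20.png

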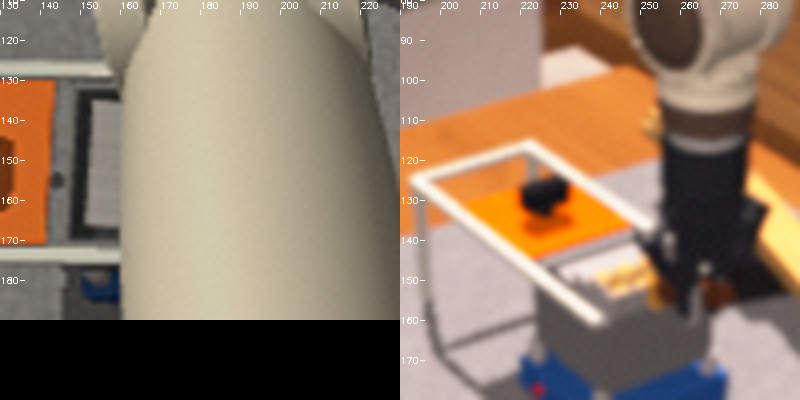

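Call:
{"method": "play_rows", "body": {"rows": [[[0,0,0],0,1.79],[[0,0,0],0,1.79]]}}

```text
time: 21.55
ee_pos: [0.5637, 0.0885, 0.1496]
tcp_rot: [72.1, 90.0, 72.3]
wrist_force: [0.4, 1.4, -0.5]
opening: 0.0181
```

```bash
python3 - <<'E'
from h import *
st()
E
```

```text
t 21.55 tcp [0.5637 0.0885 0.1496] phi 0.21 tilt 0.04 F [ 0.4  1.4 -0.5] T [ 0.32 -0.   -0.01] op 18.1 q [ 8.9  6.9  3.1 86.2  0.  98.7]
```

Call:
{"method": "play_rows", "body": {"rows": [[[0,0,0],0,1.8],[[0,0,0],0,1.75],[[0,0,0],0,1.75]]}}

```text
time: 21.8
ee_pos: [0.5636, 0.0884, 0.1496]
tcp_rot: [69.1, 90.0, 69.3]
wrist_force: [-0.4, 3.5, -1.4]
opening: 0.0175
```

```bash
python3 - <<'E'
from h import *
shot(21)
E
```

```text
t 21.8 tcp [0.5636 0.0884 0.1496] phi 0.22 tilt 0.03 F [-0.4  3.5 -1.4] T [ 0.54 -0.08  0.05] op 17.5 q [ 8.9  6.9  3.1 86.2  0.  98.7]
```

View pics/v21.png

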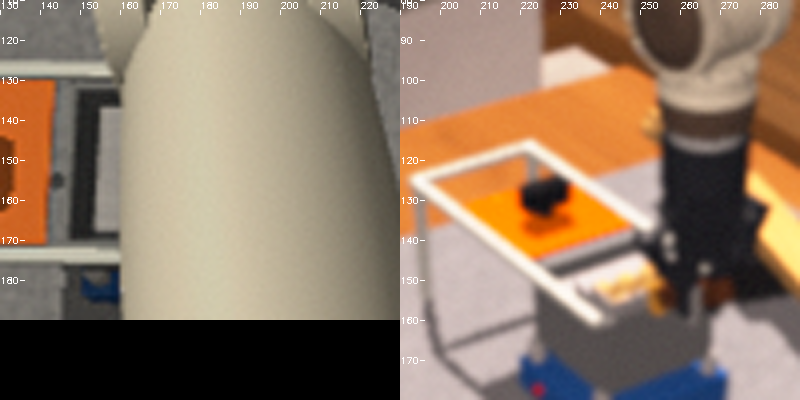

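A small, controlled loosening lets the nose sag: the lip now sits lower, and all the balls are still on the pan. I'll repeat it.

Call:
{"method": "play_rows", "body": {"rows": [[[-0.3,0.4,0],0,1.75],[[-0.3,0.4,0],0,1.75],[[-0.3,0.4,0],0,1.8],[[-0.3,0.4,0],0,1.8],[[-0.3,0.4,0],0,1.75],[[-0.3,0.4,0],0,1.75]]}}

```text
time: 22.4
ee_pos: [0.5637, 0.0919, 0.1528]
tcp_rot: [-21.0, 90.0, -20.9]
wrist_force: [-1.1, -2.9, 3.5]
opening: 0.0184
```

```bash
python3 - <<'E'
from h import *
shot(22)
E
```

```text
t 22.4 tcp [0.5637 0.0919 0.1528] phi 0.19 tilt 0.04 F [-1.1 -2.9  3.5] T [-0.56  0.26  0.1 ] op 18.4 q [ 9.3  7.   3.5 86.6 -0.  99.1]
```

View pics/v22.png

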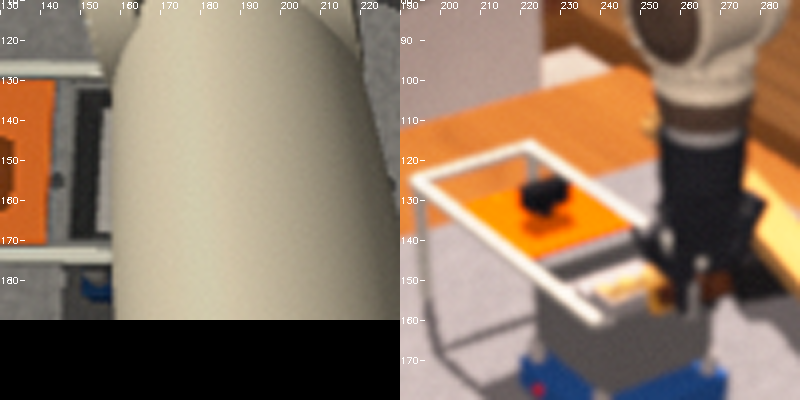

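Call:
{"method": "play_rows", "body": {"rows": [[[-0.3,0,0],0,1.75],[[-0.4,0,0],0,1.75],[[-0.4,0,0],0,1.81],[[-0.4,0,0],0,1.81],[[-0.6,0,0],0,1.75],[[-0.6,0,0],0,1.75]]}}

```text
time: 23.0
ee_pos: [0.5634, 0.0926, 0.1584]
tcp_rot: [132.4, 90.0, 132.7]
wrist_force: [0.6, 2.7, -2.7]
opening: 0.0179
```

```bash
python3 - <<'E'
from h import *
shot(23)
E
```

```text
t 23.0 tcp [0.5634 0.0926 0.1584] phi 0.23 tilt 0.05 F [ 0.6  2.7 -2.7] T [0.51 0.16 0.13] op 17.9 q [ 9.3  7.   4.2 87.2  0.  99.1]
```

View pics/v23.png

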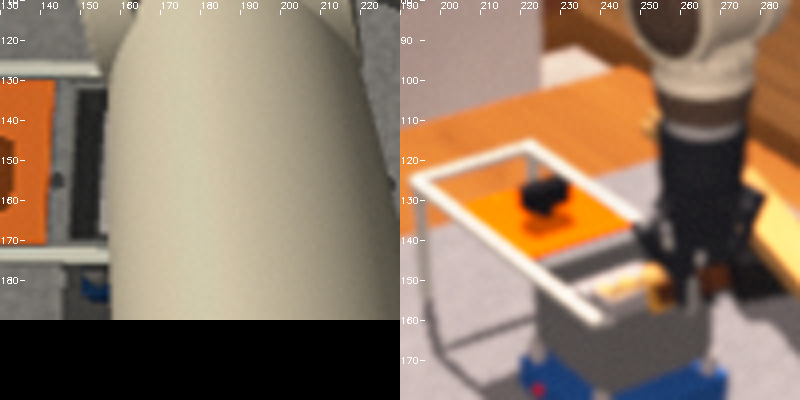

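Call:
{"method": "play_rows", "body": {"rows": [[[-0.3,0.4,0],0,1.75],[[-0.4,0.5,0],0,1.75],[[-0.4,0.5,0],0,1.81],[[-0.4,0.5,0],0,1.81],[[-0.4,0.5,0],0,1.81],[[-0.6,0.5,0],0,1.7],[[-0.6,0.5,0],0,1.7]]}}

```text
time: 23.68
ee_pos: [0.5635, 0.0972, 0.1646]
tcp_rot: [141.8, 90.0, 142.0]
wrist_force: [-0.4, 0.6, -1.1]
opening: 0.0179
```

```bash
python3 - <<'E'
from h import *
shot(24)
p=cv2.imread('pics/side24.png'); crop(p,215,125,275,175,10,'pics/z24.png')
E
```

```text
t 23.68 tcp [0.5635 0.0972 0.1646] phi 0.21 tilt 0.02 F [-0.4  0.6 -1.1] T [0.25 0.06 0.09] op 17.9 q [ 9.8  7.1  5.  87.9  0.  99.6]
```

View pics/z24.png

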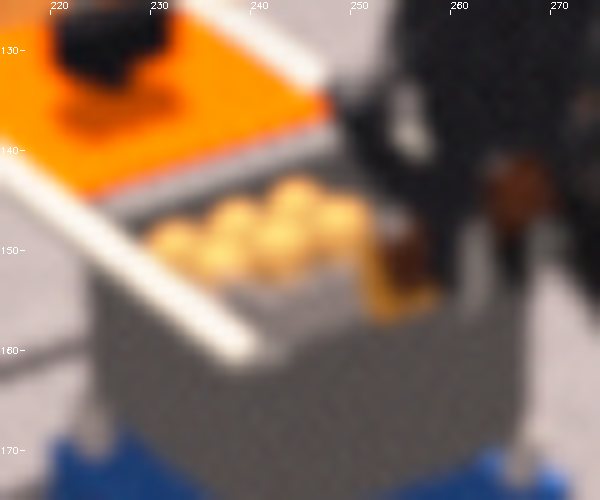

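View pics/v24.png

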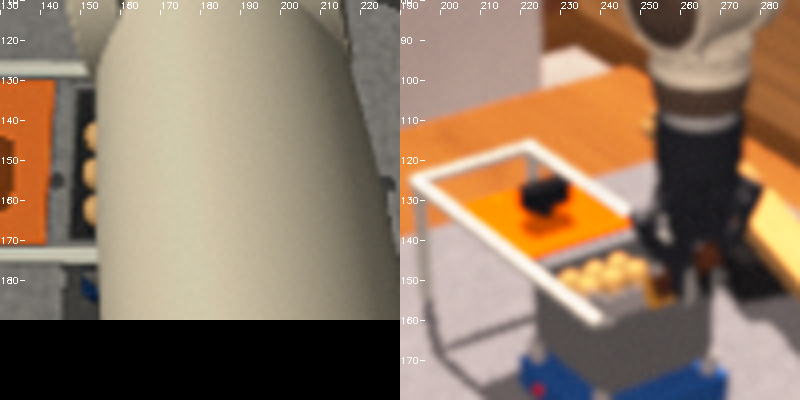

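All six balls have rolled forward onto the lip, still inside the tub. I'll sag it further so the gap at the far wall opens.

Call:
{"method": "play_rows", "body": {"rows": [[[-0.3,0,0],0,1.75],[[-0.3,0,0],0,1.81],[[-0.3,0,0],0,1.82],[[-0.3,0,0],0,1.82],[[-0.5,0,0],0,1.7],[[-0.5,0,0],0,1.7]]}}

```text
time: 24.28
ee_pos: [0.5637, 0.097, 0.17]
tcp_rot: [-7.9, 90.0, -7.8]
wrist_force: [-0.3, 0.1, -0.3]
opening: 0.0173
```

```bash
python3 - <<'E'
from h import *
shot(25)
p=cv2.imread('pics/side25.png'); crop(p,215,125,275,175,10,'pics/z25.png')
E
```

```text
t 24.28 tcp [0.5637 0.097  0.17  ] phi 0.19 tilt 0.04 F [-0.3  0.1 -0.3] T [0.02 0.02 0.02] op 17.3 q [ 9.8  7.1  5.6 88.5 -0.  99.6]
```

View pics/z25.png

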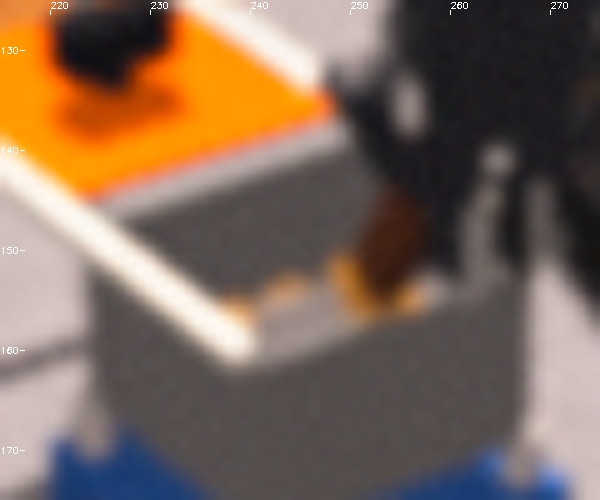

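View pics/v25.png

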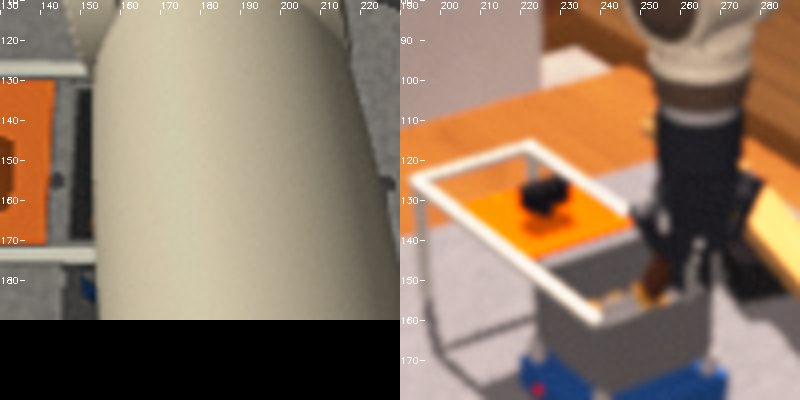

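The scoop has now tipped right into the tub and rests there: wrist force is about 0, with the handle standing steep at about (254,146). The balls are low in the tub. I'll open and back off to see the handle for a regrasp.

Call:
{"method": "play_rows", "body": {"rows": [[[0,0,0],0,2.5],[[0,-1,0],0,4],[[0,-3,0],0,5],[[-3,-5,0],0,5],[[-7,-7,0],0,5],[[-11,-10,0],0,5],[[-15,-13,0],0,5],[[-15,-17,0],0,5],[[-15,-21,0],0,5],[[-15,-23,0],0,5],[[-15,-23,0],0,5]]}}

```text
time: 25.3
ee_pos: [0.564, -0.1384, 0.3194]
tcp_rot: [-87.2, 89.9, -87.3]
wrist_force: [0.6, 0.9, -0.3]
opening: 0.0502
```

```bash
python3 - <<'E'
from h import *
st()
p,d=bot.camera('top'); cv2.imwrite('pics/top26.png',p); np.save('top_d26.npy',d); crop(p,130,110,230,200,7,'pics/t26.png')
p,d=bot.camera('side'); cv2.imwrite('pics/side26.png',p); np.save('side_d26.npy',d); crop(p,200,100,290,180,8,'pics/s26.png')
E
```

```text
t 25.3 tcp [ 0.564  -0.1384  0.3194] phi -0.06 tilt 0.08 F [ 0.6  0.9 -0.3] T [ 0.06 -0.01  0.07] op 50.2 q [-1.370e+01  1.270e+01  2.880e+01  1.061e+02 -1.000e-01  7.630e+01]
```

View pics/t26.png

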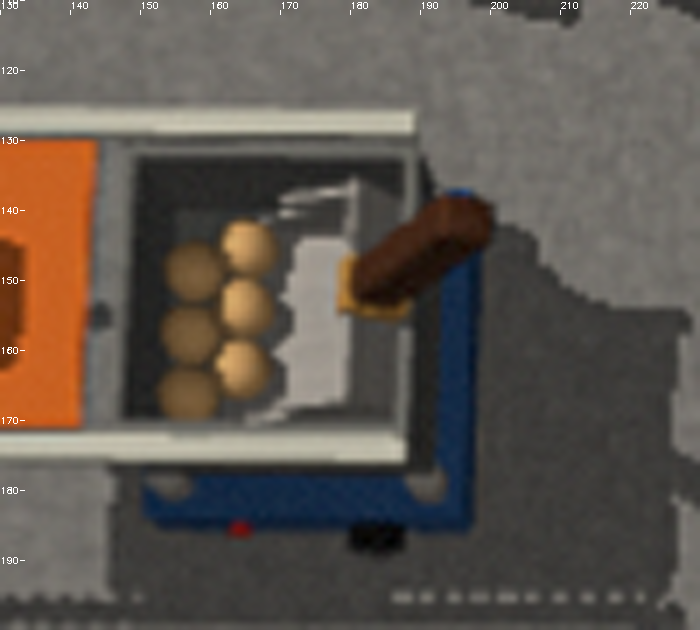

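View pics/s26.png

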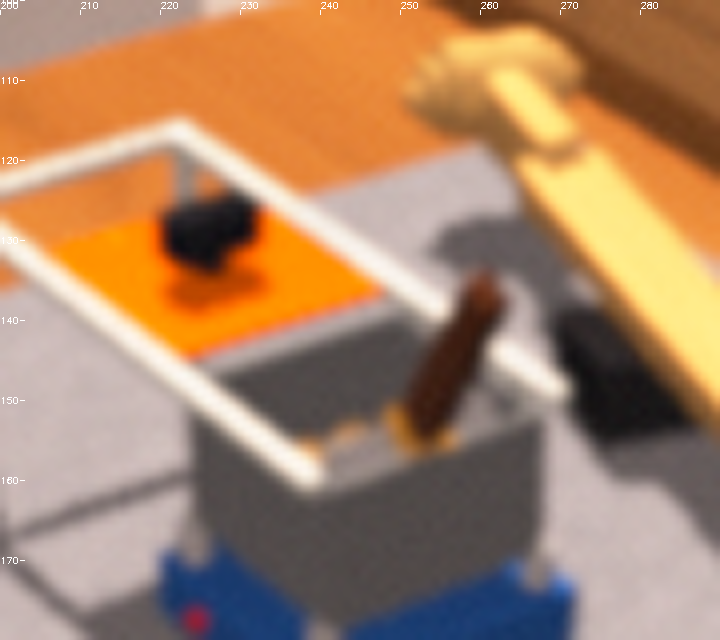

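All six balls are in the tub, and the scoop is tilted nose down with its handle leaning over the near rim. Next I'll measure the handle.

```bash
python3 - <<'E'
from h import *
for n in('top','side'):
    p=cv2.imread(f'pics/{n}26.png'); d=np.load(f'{n}_d26.npy'); C=cloud(n,d); hsv=cv2.cvtColor(p,cv2.COLOR_BGR2HSV)
    m=(hsv[...,0]<15)&(hsv[...,1]>100)&(hsv[...,2]<130)&(C[...,2]>.11)&(abs(C[...,0]-.57)<.06)&(C[...,1]<.25)&(C[...,1]>.05)
    P=C[m]; 
    # keep near-median cluster
    c=P.mean(0); u=np.linalg.svd(P-c)[2][0]; u*=np.sign(u[2]); print(n,len(P),c.round(4),u.round(3),P.min(0).round(4),P.max(0).round(4))
    t=(P-c)@u; print(np.percentile(t,[0,5,50,95,100]).round(4))
    for z in (.14,.16,.18,.20): 
        s=P[abs(P[:,2]-z)<.01]; print(z,len(s), s.mean(0).round(4) if len(s) else '')
d=np.load('top_d26.npy')
print('balls',(atd('top',[(165,145),(165,153),(164,162),(157,149),(157,157),(156,165)],d)-[0,0,.013]).round(4).tolist())
print('backwall top',atd('top',[(181,137),(180,165)],d).round(4).tolist())
E
```

```text
top 172 [0.5593 0.1383 0.1983] [ 0.03  -0.514  0.857] [0.5529 0.1096 0.1311] [0.5773 0.1728 0.233 ]
[-0.0749 -0.0545  0.0035  0.0376  0.0386]
0.14 8 [0.5612 0.1684 0.1439]
0.16 28 [0.5582 0.1602 0.1602]
0.18 28 [0.5574 0.1493 0.1786]
0.2 34 [0.5574 0.1389 0.1997]
side 114 [0.5549 0.1325 0.1816] [ 0.017 -0.446  0.895] [0.5482 0.1038 0.1251] [0.5664 0.163  0.229 ]
[-0.059  -0.0525 -0.0001  0.0466  0.0508]
0.14 17 [0.5554 0.1528 0.1406]
0.16 24 [0.5534 0.1443 0.1597]
0.18 23 [0.5537 0.1333 0.1798]
0.2 21 [0.5528 0.1218 0.2004]
balls [[0.5905, 0.2265, 0.0813], [0.5677, 0.2261, 0.0767], [0.5397, 0.2266, 0.0805], [0.5813, 0.2519, 0.0701], [0.5569, 0.2502, 0.0707], [0.5321, 0.2509, 0.0737]]
backwall top [[0.6037, 0.1743, 0.1306], [0.5224, 0.1728, 0.131]]
```

```bash
python3 - <<'E'
from h import *
plan([.558,.136,.30],0); plan([.558,.136,.173],0,[.558,.136,.30],0)
E
```

```text
from [ 0.564  -0.1346  0.3192] 0.04 shift cm [ 1.92 27.06 -0.58] turn 0.04
from [0.558 0.136 0.3  ] 0 shift cm [12.7  0.   0. ] turn 0
```

Call:
{"method": "play_rows", "body": {"rows": [[[1,4,-0.3],0,5],[[1.9,8,-0.6],0,5],[[1.9,12,-0.6],0,5],[[1.9,16,-0.6],0,5],[[1.9,20,-0.6],0,5],[[1.9,24,-0.6],0,5],[[1.9,26.5,-0.6],0,5],[[1.9,27,-0.6],0,5],[[1.9,27,-0.6],0,5],[[1.9,27,-0.6],0,5],[[1.9,27,-0.6],0,5]]}}

```text
time: 26.32
ee_pos: [0.5573, 0.1363, 0.3006]
tcp_rot: [-62.9, 90.0, -62.7]
wrist_force: [-0.4, -0.8, 0.3]
opening: 0.0499
```

```bash
python3 - <<'E'
from h import *
st(); plan([.558,.136,.173],0)
E
```

```text
t 26.32 tcp [0.5573 0.1363 0.3006] phi 0.17 tilt 0.02 F [-0.4 -0.8  0.3] T [-0.04  0.01 -0.01] op 49.9 q [ 13.8  10.7  24.3 103.6  -0.  103.6]
from [0.5573 0.1363 0.3006] 0.17 shift cm [12.76 -0.03  0.07] turn 0.17
```

Call:
{"method": "play_rows", "body": {"rows": [[[2,0,0],0,5],[[4,0,0],0,5],[[6,0,0],0,5],[[8,0,0],0,5],[[10,0,0],0,5],[[12,0,0],0,5],[[12.7,0,0],0,5],[[12.7,0,0],0,5]]}}

```text
time: 26.98
ee_pos: [0.5567, 0.1358, 0.1719]
tcp_rot: [-164.9, 89.8, -164.8]
wrist_force: [-0.5, 0.1, -0.4]
opening: 0.0497
```

```bash
python3 - <<'E'
from h import *
st()
p,d=bot.camera('side'); cv2.imwrite('pics/side27.png',p); crop(p,200,90,290,170,8,'pics/s27.png')
E
```

```text
t 26.98 tcp [0.5567 0.1358 0.1719] phi 0.11 tilt 0.16 F [-0.5  0.1 -0.4] T [-0.05 -0.01  0.04] op 49.7 q [ 13.7   7.5   6.2  88.9  -0.  103.6]
```

View pics/s27.png

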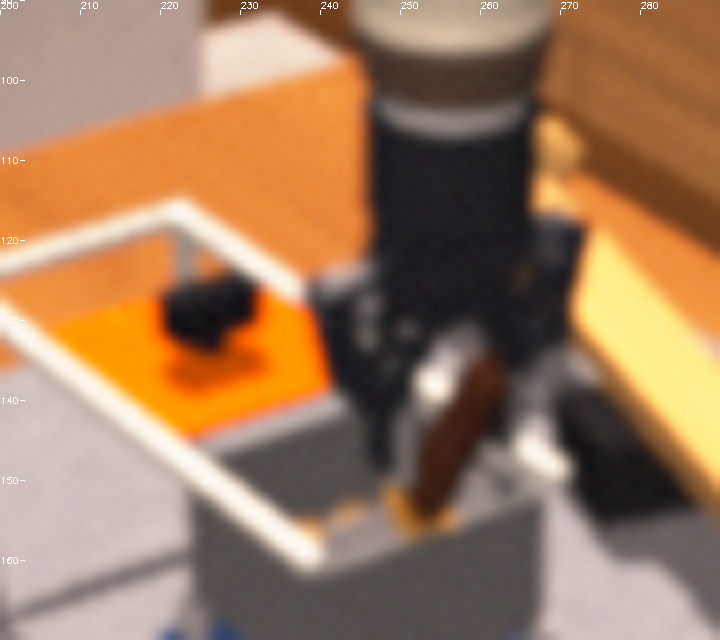

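The handle is centred between the open fingers. I'll grip and then lift slowly.

Call:
{"method": "play_rows", "body": {"rows": [[[0,0,0],0,3],[[0,0,0],0,1.6],[[0,0,0],0,1],[[0,0,0],0,1],[[0,0,0],0,1],[[0,0,0],0,1]], "squeeze": 60}}

```text
time: 27.53
ee_pos: [0.5579, 0.137, 0.1746]
tcp_rot: [-1.7, 89.9, -1.5]
wrist_force: [1.0, -3.2, 5.9]
opening: 0.0173
```

Call:
{"method": "play_rows", "body": {"rows": [[[-0.3,0,0],0,1],[[-0.7,0.1,0],0,1],[[-1.1,0.3,0],0,1],[[-1.6,0.3,0],0,1],[[-2.1,0.3,0],0,1],[[-2.6,0.3,0],0,1],[[-3.1,0.3,0],0,1],[[-3.5,0.3,0],0,1],[[-3.5,0.3,0],0,1]]}}

```text
time: 28.28
ee_pos: [0.5577, 0.1403, 0.2096]
tcp_rot: [25.3, 89.9, 25.5]
wrist_force: [0.1, -2.3, -1.8]
opening: 0.0175
```

```bash
python3 - <<'E'
from h import *
shot(28)
E
```

```text
t 28.28 tcp [0.5577 0.1403 0.2096] phi 0.2 tilt 0.08 F [ 0.1 -2.3 -1.8] T [-0.78 -0.04  0.  ] op 17.5 q [ 14.1   8.   10.9  92.9   0.  103.9]
```

View pics/v28.png

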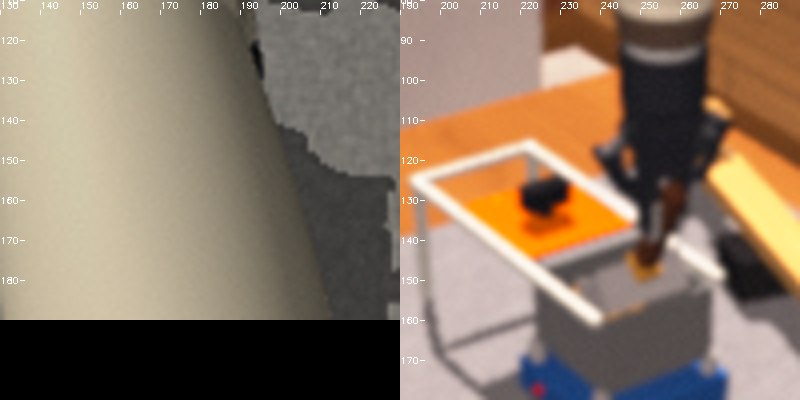

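Call:
{"method": "play_rows", "body": {"rows": [[[-0.2,-0.3,0],0,1],[[-0.6,-0.5,0],0,1],[[-1.2,-0.5,0],0,1],[[-2,-0.5,0],0,1],[[-3,-0.5,0],0,1],[[-4,-0.5,0],0,1],[[-5,-0.5,0],0,1],[[-6,-0.5,0],0,1],[[-7,-0.5,0],0,1],[[-7,-0.5,0],0,1]]}}

```text
time: 29.22
ee_pos: [0.558, 0.1353, 0.2815]
tcp_rot: [15.4, 89.8, 15.6]
wrist_force: [0.1, -0.2, -1.5]
opening: 0.0169
```

```bash
python3 - <<'E'
from h import *
st()
p,d=bot.camera('side'); cv2.imwrite('pics/side29.png',p); crop(p,200,80,290,180,7,'pics/s29.png')
E
```

```text
t 29.22 tcp [0.558  0.1353 0.2815] phi 0.2 tilt 0.21 F [ 0.1 -0.2 -1.5] T [-0.03 -0.05  0.02] op 16.9 q [ 13.6   9.7  21.  101.    0.  103.4]
```

View pics/s29.png

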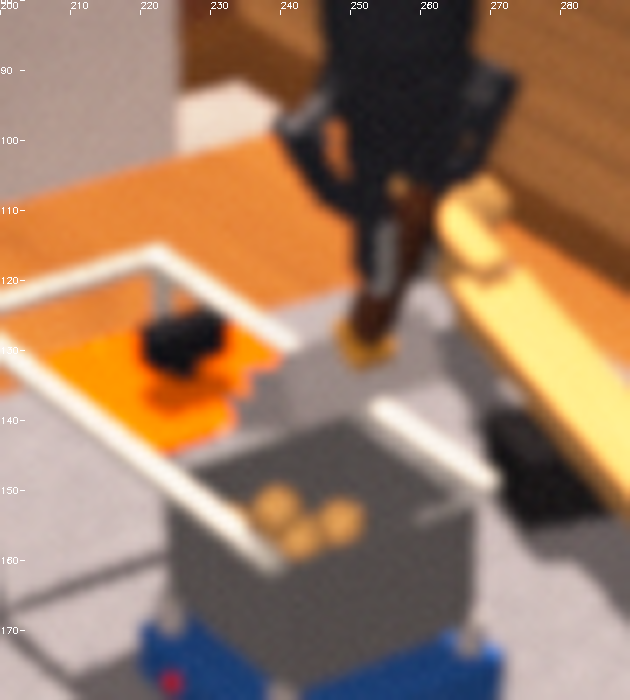

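All the balls I can see are low in the tub, and the scoop is empty and clear of it. I'll bring it back to the pad.

```bash
python3 - <<'E'
from h import *
plan([.529,-.0507,.28],-79)
E
```

```text
from [0.5579 0.1354 0.2802] 0.2 shift cm [  0.02 -18.59  -2.96] turn 79.2
```

Call:
{"method": "play_rows", "body": {"rows": [[[0,-1.5,0],2,1],[[0,-3.5,-0.3],8,1],[[0,-5.5,-0.6],14,1],[[0,-7.5,-1],21,1],[[0,-9.5,-1.3],28,1],[[0,-11.5,-1.6],35,1],[[0,-13.5,-2],42,1],[[0,-15.5,-2.3],49,1],[[0,-17,-2.6],56,1],[[0,-18.2,-2.9],63,1],[[0,-18.6,-2.9],70,1],[[0,-18.6,-2.9],77,1]]}}

```text
time: 30.27
ee_pos: [0.5288, -0.052, 0.2781]
tcp_rot: [-95.4, 90.0, -172.7]
wrist_force: [-0.0, -0.4, -1.6]
opening: 0.0173
```

Call:
{"method": "play_rows", "body": {"rows": [[[0,0,0],2.2,1],[[0,0,0],2.2,1],[[0,0,0],2.2,1]]}}

```text
time: 30.52
ee_pos: [0.529, -0.0509, 0.2782]
tcp_rot: [-121.7, 90.0, 159.4]
wrist_force: [-0.3, -0.3, -1.5]
opening: 0.0172
```

```bash
python3 - <<'E'
from h import *
st(); plan([.529,-.0507,.14],-79)
o=bot.get_obs(); g=o['ee_pos']+[0,0,.0187]
p,d=bot.camera('side'); cv2.imwrite('pics/side30.png',p)
q=[]
for th in (-22,-30):
    org=g-R.from_euler('ZY',[11,-th],degrees=True).apply([-.103,0,.070])
    draw(p,'side',scoop_pts(org,11,th),5,230,90,350,200,'pics/_a.png'); q.append(cv2.imread('pics/_a.png')[:, :400])
cv2.imwrite('pics/ff2.png',np.hstack(q))
E
```

```text
t 30.52 tcp [ 0.529  -0.0509  0.2782] phi -78.9 tilt 0.02 F [-0.3 -0.3 -1.5] T [-0.03  0.08  0.01] op 17.2 q [ -5.5   3.8  14.1 100.3   0.  163.4]
from [ 0.529  -0.0509  0.2782] -78.9 shift cm [13.82  0.   -0.02] turn 0.1
```

View pics/ff2.png

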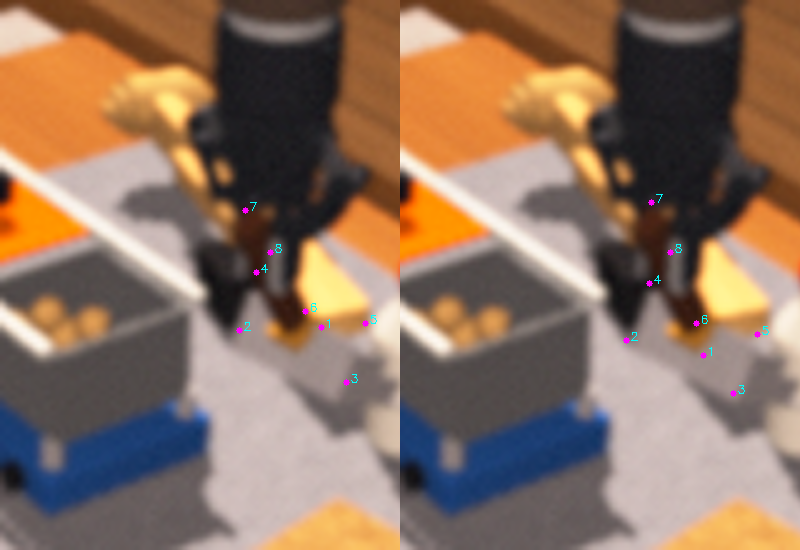

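Call:
{"method": "play_rows", "body": {"rows": [[[2.5,0,0],0,1],[[5.5,0,0],0,1],[[8.5,0,0],0,1],[[11.5,0,0],0,1],[[13,0,0],0,1],[[13.8,0,0],0,1],[[13.8,0,0],0,1]]}}

```text
time: 31.15
ee_pos: [0.5282, -0.0508, 0.1387]
tcp_rot: [-107.1, 89.8, 173.9]
wrist_force: [0.3, 0.0, -0.5]
opening: 0.0171
```

```bash
python3 - <<'E'
from h import *
st()
p,d=bot.camera('side'); cv2.imwrite('pics/side31.png',p); crop(p,240,120,340,240,6,'pics/s31.png')
E
```

```text
t 31.15 tcp [ 0.5282 -0.0508  0.1387] phi -78.93 tilt 0.16 F [ 0.3  0.  -0.5] T [-0.03  0.12 -0.  ] op 17.1 q [ -5.5   1.6  -3.7  84.9   0.  163.4]
```

View pics/s31.png

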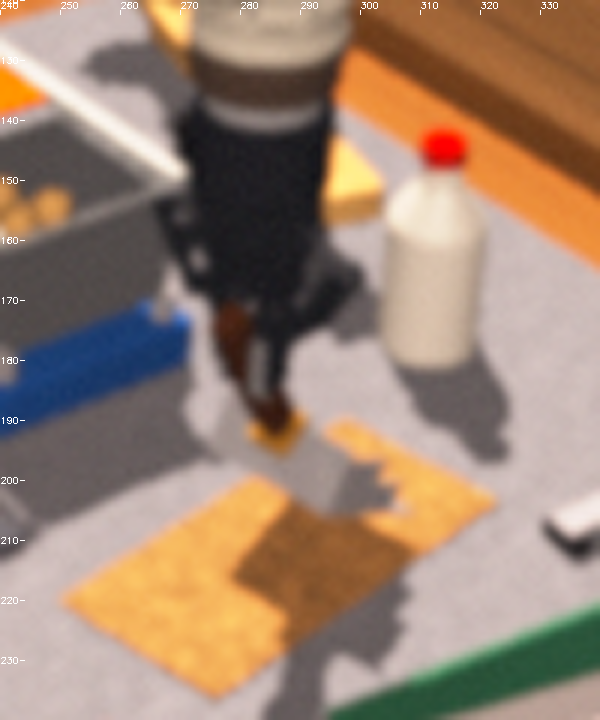

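Call:
{"method": "play_rows", "body": {"rows": [[[0.6,0,0],0,1],[[1.2,0,0],0,1],[[1.7,0,0],0,1],[[2.1,0,0],0,1],[[2.1,0,0],0,1]], "squeeze": 20}}

```text
time: 31.62
ee_pos: [0.5294, -0.051, 0.1198]
tcp_rot: [75.7, 89.9, -3.3]
wrist_force: [0.4, 0.5, 1.4]
opening: 0.0174
```

```bash
python3 - <<'E'
from h import *
st()
E
```

```text
t 31.62 tcp [ 0.5294 -0.051   0.1198] phi -79.0 tilt 0.08 F [0.4 0.5 1.4] T [ 0.07 -0.4   0.03] op 17.4 q [ -5.5   1.7  -5.7  82.5   0.  163.5]
```

Call:
{"method": "play_rows", "body": {"rows": [[[0.4,-0.5,0],0,1],[[0.9,-1.1,0],0,1],[[1.4,-1.7,0],0,1],[[1.9,-2.2,0],0,1],[[2.4,-2.6,0],0,1],[[2.9,-3.0,0],0,1],[[3.4,-3.4,0],0,1],[[3.9,-3.75,0],0,1],[[3.9,-3.75,0],0,1]]}}

```text
time: 32.37
ee_pos: [0.4909, -0.0583, 0.0792]
tcp_rot: [-99.5, 89.9, -178.5]
wrist_force: [-1.6, -0.9, 3.6]
opening: 0.0176
```

```bash
python3 - <<'E'
from h import *
st()
p,d=bot.camera('side'); cv2.imwrite('pics/side32.png',p); crop(p,240,150,340,250,6,'pics/s32.png')
E
```

```text
t 32.37 tcp [ 0.4909 -0.0583  0.0792] phi -79.02 tilt 0.12 F [-1.6 -0.9  3.6] T [-0.1   0.01 -0.08] op 17.6 q [ -6.8  -2.7 -14.6  78.3  -0.  162.3]
```

View pics/s32.png

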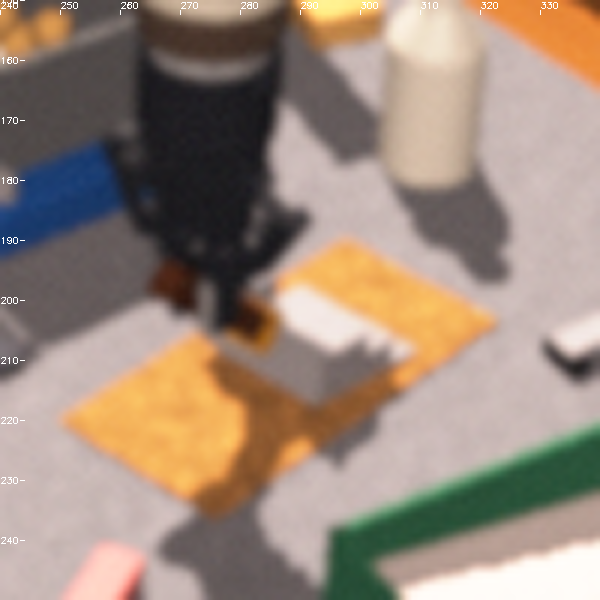

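Rotating well. Now I'll finish the arc.

Call:
{"method": "play_rows", "body": {"rows": [[[0.5,-0.4,0],0,1],[[1.0,-0.7,0],0,1],[[1.5,-0.95,0],0,1],[[1.9,-1.15,0],0,1],[[2.1,-1.25,0],0,1],[[2.1,-1.25,0],0,1]]}}

```text
time: 32.92
ee_pos: [0.4795, -0.0607, 0.0596]
tcp_rot: [-63.1, 90.0, -142.1]
wrist_force: [-4.1, -0.1, 8.9]
opening: 0.0173
```

```bash
python3 - <<'E'
from h import *
st()
p,d=bot.camera('side'); cv2.imwrite('pics/side33.png',p); crop(p,240,150,340,250,6,'pics/s33.png')
E
```

```text
t 32.92 tcp [ 0.4795 -0.0607  0.0596] phi -79.01 tilt 0.02 F [-4.1 -0.1  8.9] T [-0.05  0.55 -0.05] op 17.3 q [ -7.2  -3.9 -17.9  76.   -0.  161.8]
```

View pics/s33.png

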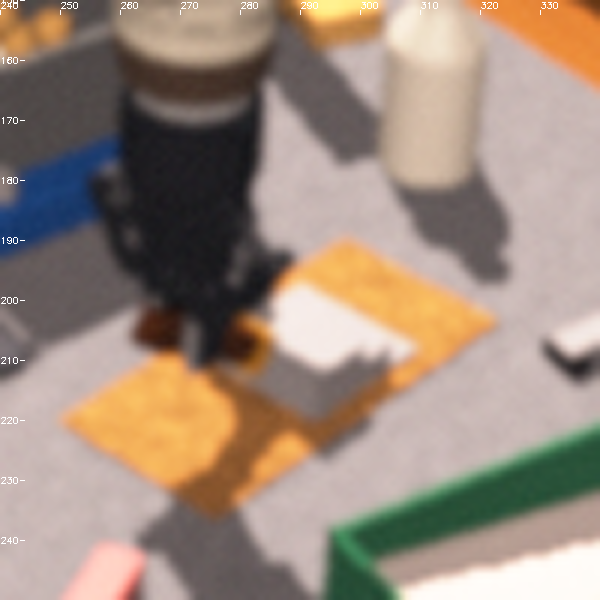

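The scoop lies flat on the pad. I'll release it and withdraw.

Call:
{"method": "play_rows", "body": {"rows": [[[0,0,0],0,1.9],[[0,0,0],0,3],[[0,0,0],0,5],[[0,0,0],0,5],[[-1,0,0],0,5],[[-3.5,0,0],0,5],[[-7,0,0],0,5],[[-11,0,0],0,5],[[-14,0,0],0,5],[[-16,0,0],0,5],[[-16,0,0],0,5]]}}

```text
time: 33.88
ee_pos: [0.4813, -0.0607, 0.2249]
tcp_rot: [71.9, 89.6, -7.1]
wrist_force: [0.6, -0.7, -0.2]
opening: 0.0499
```

```bash
python3 - <<'E'
from h import *
st()
PC=np.array([.562,.213]); plan([.5608,.3415,.25],-89.5)
plan([.5608,.3415,.25],90.5)
p,d=bot.camera('side'); cv2.imwrite('pics/side34.png',p); crop(p,200,110,340,250,5,'pics/s34.png')
E
```

```text
t 33.88 tcp [ 0.4813 -0.0607  0.2249] phi -79.0 tilt 0.4 F [ 0.6 -0.7 -0.2] T [ 0.02 -0.04 -0.03] op 49.9 q [-7.200e+00 -4.400e+00 -1.000e-01  9.390e+01  0.000e+00  1.618e+02]
from [ 0.4813 -0.0607  0.2249] -79.0 shift cm [ -2.51  15.47 -37.96] turn 10.5
from [ 0.4813 -0.0607  0.2249] -79.0 shift cm [ -2.51  15.47 -37.96] turn -169.5
```

View pics/s34.png

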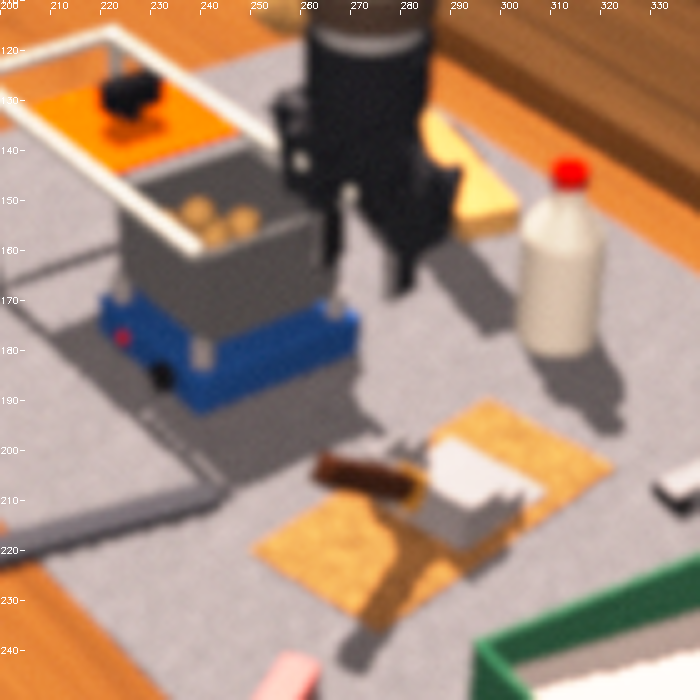

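The scoop lies flat on the pad alone. Next is the cover: I'll grip its knob across its 50 mm side and slide it toward −y.

```bash
python3 - <<'E'
from h import *
plan([.5605,.3412,.25],.4)
E
```

```text
from [ 0.4809 -0.0606  0.2223] -79.0 shift cm [ -2.77  15.48 -37.92] turn -79.4
```

Call:
{"method": "play_rows", "body": {"rows": [[[-1,1,-3],-6,7.5],[[-2,2.5,-6.5],-12,7.5],[[-2.5,4,-10],-19,7.5],[[-2.5,5.5,-13.5],-26,7.5],[[-2.5,7,-17],-33,7.5],[[-2.5,8.5,-20.5],-40,7.5],[[-2.5,10,-24],-47,7.5],[[-2.5,11.5,-27.5],-54,7.5],[[-2.5,13,-31],-61,7.5],[[-2.5,14.3,-34.5],-68,7.5],[[-2.5,15.2,-37],-75,7.5],[[-2.5,15.4,-37.9],-79.4,7.5]]}}

```text
time: 34.93
ee_pos: [0.5584, 0.3445, 0.2416]
tcp_rot: [-159.8, 89.8, -158.8]
wrist_force: [0.3, -1.3, -0.1]
opening: 0.0756
```

Call:
{"method": "play_rows", "body": {"rows": [[[0,0,0],0,7.5],[[0,0,0],0,7.5],[[0,0,0],0,7.5]]}}

```text
time: 35.18
ee_pos: [0.5587, 0.34, 0.2441]
tcp_rot: [-136.2, 89.9, -136.0]
wrist_force: [0.6, -0.9, 0.3]
opening: 0.0748
```

```bash
python3 - <<'E'
from h import *
st();plan([.5605,.3412,.147],.4)
p,d=bot.camera('side'); cv2.imwrite('pics/side35.png',p); crop(p,180,70,290,180,5,'pics/s35.png')
E
```

```text
t 35.18 tcp [0.5587 0.34   0.2441] phi 0.21 tilt 0.06 F [ 0.6 -0.9  0.3] T [-0.   -0.01 -0.01] op 74.8 q [ 31.3  20.7  30.1  99.5  -0.  121.1]
from [0.5587 0.34   0.2441] 0.21 shift cm [9.71 0.12 0.18] turn -0.19
```

View pics/s35.png

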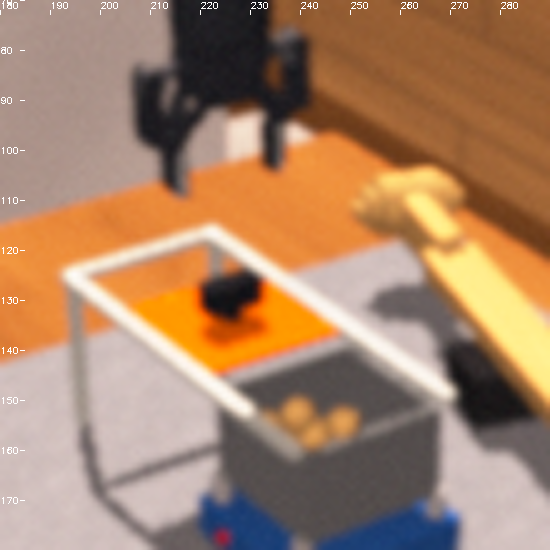

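Call:
{"method": "play_rows", "body": {"rows": [[[2,0.1,0.2],0,7.5],[[4.5,0.1,0.2],0,7.5],[[6.5,0.1,0.2],0,7.5],[[8.3,0.1,0.2],0,7.5],[[9.2,0.1,0.2],0,7.5],[[9.2,0.1,0.2],0,7.5],[[9.2,0.1,0.2],0,6],[[9.2,0.1,0.2],0,4.5],[[9.2,0.1,0.2],0,4.5],[[9.2,0.1,0.2],0,4.5]], "squeeze": 40}}

```text
time: 36.07
ee_pos: [0.5616, 0.3419, 0.1545]
tcp_rot: [18.3, 89.8, 18.7]
wrist_force: [-0.1, -3.5, 6.8]
opening: 0.0485
```

```bash
python3 - <<'E'
from h import *
st()
E
```

```text
t 36.07 tcp [0.5616 0.3419 0.1545] phi 0.37 tilt 0.16 F [-0.1 -3.5  6.8] T [-0.54  0.16  0.1 ] op 48.5 q [ 31.3  19.   18.   88.8  -0.  121. ]
```

Call:
{"method": "play_rows", "body": {"rows": [[[-0.2,-0.5,0],0,4.5],[[-0.2,-1.5,0],0,4.5],[[-0.2,-3,0],0,4.5],[[-0.2,-4.5,0],0,4.5],[[-0.2,-6,0],0,4.5],[[-0.2,-7.5,0],0,4.5],[[-0.2,-9,0],0,4.5],[[-0.2,-10.3,0],0,4.5],[[-0.2,-11.3,0],0,4.5],[[-0.2,-12,0],0,4.5],[[-0.2,-12,0],0,4.5]]}}

```text
time: 36.98
ee_pos: [0.5629, 0.2208, 0.1546]
tcp_rot: [-3.5, 89.9, -3.1]
wrist_force: [6.6, -4.2, -4.3]
opening: 0.049
```

```bash
python3 - <<'E'
from h import *
st()
p,d=bot.camera('side'); cv2.imwrite('pics/side36.png',p); crop(p,180,70,290,180,5,'pics/s36.png')
E
```

```text
t 36.98 tcp [0.5629 0.2208 0.1546] phi 0.33 tilt 0.12 F [ 6.6 -4.2 -4.3] T [-0.76 -1.37  0.16] op 49.0 q [ 2.140e+01  1.150e+01  8.900e+00  8.730e+01 -1.000e-01  1.111e+02]
```

View pics/s36.png

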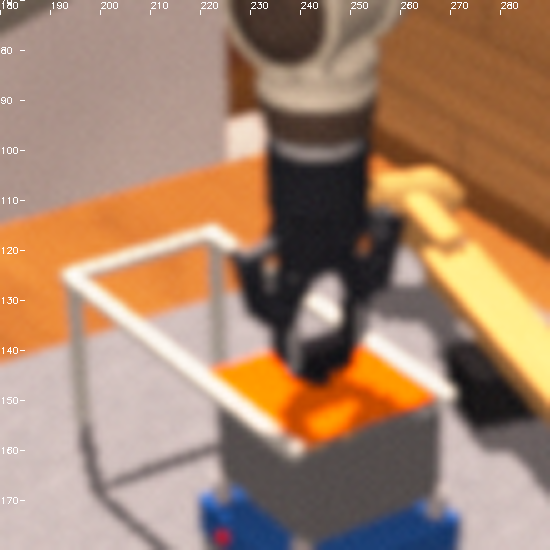

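Call:
{"method": "play_rows", "body": {"rows": [[[0,-0.3,-0.1],0,4.5],[[0,-0.6,-0.1],0,4.5],[[0,-0.9,-0.1],0,4.5],[[0,-1.1,-0.1],0,4.5],[[0,-1.1,-0.1],0,4.5]]}}

```text
time: 37.45
ee_pos: [0.5629, 0.2111, 0.1547]
tcp_rot: [15.0, 89.8, 15.4]
wrist_force: [13.1, 1.9, -7.3]
opening: 0.0492
```

```bash
python3 - <<'E'
from h import *
st()
E
```

```text
t 37.45 tcp [0.5629 0.2111 0.1547] phi 0.37 tilt 0.25 F [13.1  1.9 -7.3] T [ 0.41 -2.38  0.03] op 49.2 q [ 20.6  10.9   8.2  87.   -0.  110.2]
```

Call:
{"method": "play_rows", "body": {"rows": [[[0,-0.2,0.2],0,4.5],[[0,-0.4,0.25],0,4.5],[[0,-0.4,0.25],0,4.5]]}}

```text
time: 37.7
ee_pos: [0.5632, 0.2105, 0.1546]
tcp_rot: [93.3, 89.6, 93.8]
wrist_force: [-0.9, 19.8, -5.8]
opening: 0.0489
```

```bash
python3 - <<'E'
from h import *
st()
p,d=bot.camera('side'); cv2.imwrite('pics/side37.png',p); crop(p,205,120,275,190,8,'pics/s37.png')
E
```

```text
t 37.7 tcp [0.5632 0.2105 0.1546] phi 0.52 tilt 0.44 F [-0.9 19.8 -5.8] T [ 3.85 -0.06 -0.23] op 48.9 q [ 20.3  11.    8.3  87.2   0.4 109.8]
```

View pics/s37.png

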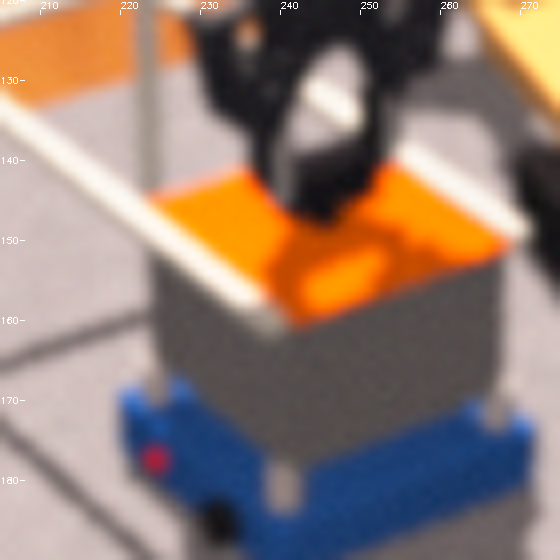

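The hard stop is reached (19.8 N with no further motion). I'll ease off and release.

Call:
{"method": "play_rows", "body": {"rows": [[[0,0.2,0],0,4.5],[[0,0.2,0],0,5.2],[[0,0.2,0],0,6],[[0,0.2,0],0,7.5],[[0,0.2,0],0,7.5],[[-1.5,0.2,0],0,7.5],[[-4,0.2,0],0,7.5],[[-7,0.2,0],0,7.5],[[-10,0,0],0,7.5],[[-13,-3,0],0,7.5],[[-13,-6,0],0,7.5],[[-13,-9,0],0,7.5]]}}

```text
time: 38.75
ee_pos: [0.5645, 0.1161, 0.287]
tcp_rot: [8.8, 89.8, 9.3]
wrist_force: [0.3, -0.0, -0.5]
opening: 0.0751
```

Call:
{"method": "play_rows", "body": {"rows": [[[0,-4,-4],0,7.5],[[0,-8,-8],0,7.5],[[0,-12,-12],0,7.5],[[0,-16,-16],0,7.5],[[0,-20,-18],0,7.5],[[0,-24,-18],0,7.5],[[0,-28,-18],0,7.5],[[0,-32,-18],0,7.5],[[0,-35,-18],0,7.5],[[0,-35,-18],0,7.5],[[0,-35,-18],0,7.5]]}}

```text
time: 39.67
ee_pos: [0.3852, -0.2395, 0.284]
tcp_rot: [-108.9, 89.9, -108.8]
wrist_force: [0.9, -0.7, 0.3]
opening: 0.075
```

```bash
python3 - <<'E'
from h import *
st()
p,d=bot.camera('side'); cv2.imwrite('pics/side38.png',p)
q=p
p,d=bot.camera('top'); cv2.imwrite('pics/top38.png',p); np.save('top_d38.npy',d)
C=cloud('top',d); hsv=cv2.cvtColor(p,cv2.COLOR_BGR2HSV)
m=(hsv[...,0]<20)&(hsv[...,1]>150)&(C[...,2]>.131)&(C[...,2]<.146)&(C[...,1]>.1)
P=C[m];print('cover',len(P),cv2.minAreaRect((P[:,:2]*1000).astype(np.float32)))
m=(C[...,2]>.160)&(C[...,2]<.18)&(C[...,1]>.15)&(C[...,1]<.4)&(abs(C[...,0]-.56)<.05)
P=C[m];print('knob',len(P),cv2.minAreaRect((P[:,:2]*1000).astype(np.float32)))
E
```

```text
t 39.67 tcp [ 0.3852 -0.2395  0.284 ] phi 0.09 tilt 0.09 F [ 0.9 -0.7  0.3] T [ 0.06  0.02 -0.03] op 75.0 q [-3.180e+01 -6.600e+00  4.500e+00  1.012e+02 -1.000e-01  5.810e+01]
cover 1611 ((563.65234375, 211.3004150390625), (119.10427856445312, 125.39424133300781), 0.14218935370445251)
knob 182 ((562.0681762695312, 210.93405151367188), (49.760406494140625, 24.216907501220703), 0.7714361548423767)
```

View pics/side38.png

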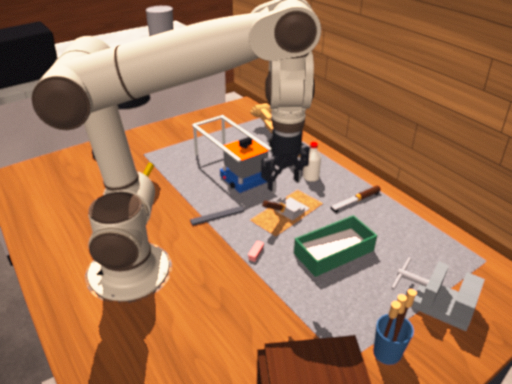

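View pics/top38.png

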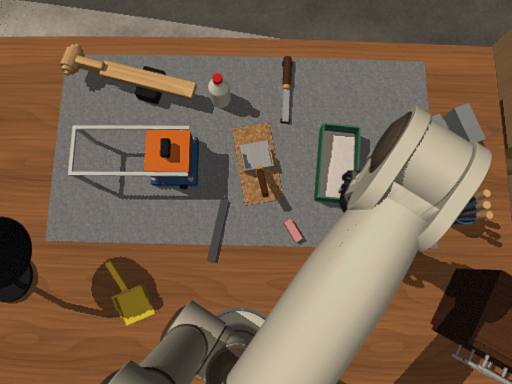

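```bash
python3 - <<'E'
from h import *
p=cv2.imread('pics/top38.png'); crop(p,140,115,290,215,5,'pics/c38.png')
d=np.load('top_d38.npy'); print(atd('top',[(247,149),(256,147),(267,145),(252,158),(262,157)],d).round(4).tolist(), atd('top',[(258,176),(264,192)],d).round(4).tolist())
E
```

```text
[[0.6095, -0.0115, 0.0043], [0.6146, -0.0395, 0.0113], [0.6225, -0.074, 0.0091], [0.5801, -0.0277, 0.0062], [0.584, -0.0589, 0.0061]] [[0.5098, -0.046, 0.0654], [0.4548, -0.0626, 0.1081]]
```

View pics/c38.png

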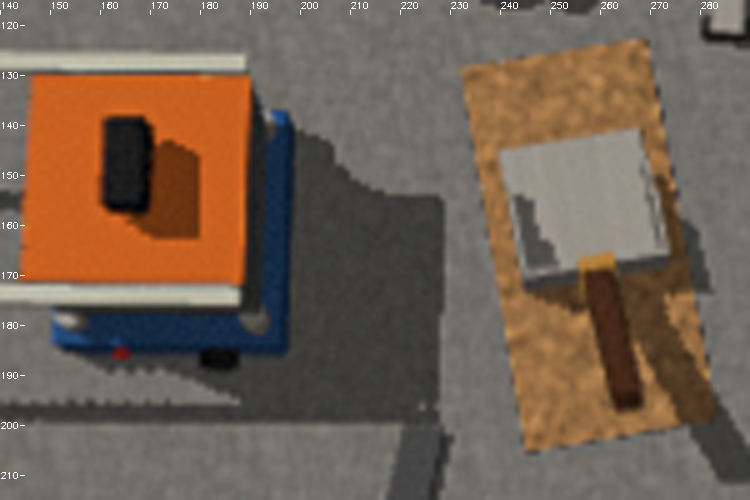

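The cover is flush over the tub at (145–190, 130–170), and the scoop lies flat and centred on the pad. The bin is empty, with no stray balls visible on the bench. I'll hand in.

```bash
python3 - <<'E'
from h import *
st(); print(bot.job_done())
E
```

```text
t 39.77 tcp [ 0.3857 -0.2356  0.2844] phi 0.19 tilt 0.03 F [-0.3 -0.7 -0.9] T [ 0.06  0.02 -0.  ] op 74.9 q [-31.4  -6.8   4.5 101.3   0.   58.4]
the job is handed in; nothing more can be done
None
```

All six balls went from the green bin into the polisher tub with the scoop, so none are left in the bin. The orange cover is slid fully shut and the steel scoop is lying flat on its cork pad. I handed the job in at 39.8 s.

**Order:** I laid the scoop back on the pad before shutting the cover, because closing it needed the empty gripper. That differs slightly from the order in the task text.

**Tipping:** Two attempts to tip the balls out by jolting the scoop downward did nothing. I then loosened the grip slightly, and the scoop tipped nose down in the tub. It came to rest there, and I picked it up again by its handle.

**Last checks:**
- **Balls:** before the cover closed I saw all six in the tub. In the final pictures the bin is empty and no stray balls are visible on the bench.
- **Cover:** it ran against its stop at about 20 N and went no further. Its measured centre is within about 2 mm of the tub's centre.
- **Scoop:** it is centred on the pad. Depth readings on the pan are 4–11 mm above the bench, which fits lying flat within camera noise.
- **Other tools:** by eye, the bottle, chisel, chalk, file and yellow scoop are where they started.
- **Forces:** the highest wrist force I read was about 20 N, well under the limit.

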